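Read the marks of sawn asphalt sections on a cross-slide table and file the sections

TASK

Take the sawn asphalt sections lying on the bench one after the other, in the order of the paint strokes that number them (some numbers may be missing): lay each flat between the pins of the sliding carrier and move the carrier by its knob until first the ring nearer the strokes, then the other ring, stands with the fixed pointer's tip over the inside of the ring, keeping still there for two seconds each time so that the camera can take its reading. File every section, strokes facing the drawer front, on one square pile in the open drawer, and when all are in, slide the drawer fully shut. Do not strike the pointer, and leave everything else on the bench where it is.

Things in the scene. Friction and masses are not known exactly. Their poses are not given: they have to be found in the camera images.
- section_1: sawn asphalt section number 1: a dark square slab with grey stone chips, 60 x 60 x 12 mm, 105 g, rigid, with 1 white paint stroke (11 x 3.6 mm each) at the middle of its -x edge as its number. Origin at the centre of its underside, z up. May be absent (None). Pick it by two parallel edges.
- section_2: sawn asphalt section number 2: a dark square slab with grey stone chips, 60 x 60 x 12 mm, 105 g, rigid, with 2 white paint strokes side by side (11 x 3.6 mm each) at the middle of its -x edge as its number. Origin at the centre of its underside, z up. May be absent (None). Pick it by two parallel edges.
- section_3: sawn asphalt section number 3: a dark square slab with grey stone chips, 60 x 60 x 12 mm, 105 g, rigid, with 3 white paint strokes side by side (11 x 3.6 mm each) at the middle of its -x edge as its number. Origin at the centre of its underside, z up. May be absent (None). Pick it by two parallel edges.
- section_1_a (a point): first mark of section 1, on its top face: centre of a white painted ring (12 mm outside, 8 mm inside), at (-8, 16) mm in the section's frame; the ring nearer to the strokes. Axes as the section's
- section_1_b (a point): second mark of section 1, on its top face: centre of a white painted ring (12 mm outside, 8 mm inside), at (18, -15) mm in the section's frame; the ring farther from the strokes. Axes as the section's
- section_2_a (a point): first mark of section 2, on its top face: centre of a white painted ring (12 mm outside, 8 mm inside), at (-9, -15) mm in the section's frame; the ring nearer to the strokes. Axes as the section's
- section_2_b (a point): second mark of section 2, on its top face: centre of a white painted ring (12 mm outside, 8 mm inside), at (17, 17) mm in the section's frame; the ring farther from the strokes. Axes as the section's
- section_3_a (a point): first mark of section 3, on its top face: centre of a white painted ring (12 mm outside, 8 mm inside), at (-7, 2) mm in the section's frame; the ring nearer to the strokes. Axes as the section's
- section_3_b (a point): second mark of section 3, on its top face: centre of a white painted ring (12 mm outside, 8 mm inside), at (19, -18) mm in the section's frame; the ring farther from the strokes. Axes as the section's
- slide_table: cross-slide table, fixed; origin at its underside straight below the pointer's tip, x along the long slide away from the robot, y left. Grey base 160 mm wide, 16 high, from 225 in front of the tip to 120 behind it. A column 95 mm behind the tip bears the pointer's thin arm (122 mm up) and, over it, a small tilted camera (from 155 mm up). Place and angle change from run to run
- pointer_tip (a point): tip of the table's fixed steel pointer, 70 mm above the worktop, that is 6 mm above the top face of a section seated in the carrier. The pointer is a 4 mm pin pointing straight down from a brass chuck whose lower end is 110 mm up. Axes as the table's
- slide_x (a joint): long slide of the carrier along the table's x, m: 0 = middle of the seat level with the pointer, negative = nearer the robot; range -0.14 to 0.025. Stays where it is left; friction 2 N, damping 6 N s/m
- slide_y (a joint): short slide of the carrier along the table's y, m: 0 = middle of the seat level with the pointer, positive = left; range -0.03 to 0.03. Stays where it is left; friction 2 N, damping 6 N s/m
- carrier_seat (a point): middle of the carrier's seat, on its surface, 52 mm above the worktop; axes as the table's. Eight 6 mm pins, 10 high with tapered tops, two per side and 44 mm apart, leave a section 1.8 mm of play all round, its edges parallel to the axes; fingers pass between the two pins of a side (38 mm). With slide_x below -0.12 the seat is open to a gripper from above
- carrier_knob (a point): the carrier's knob, an upright black post 18 mm thick, 85 mm in front of the seat's middle (table -x), from 52 to 88 mm above the worktop (4 mm collar at its foot); this point is on its axis, 74 mm up. Held by it, the carrier moves in both directions at once
- drawer (a joint): drawer of the low grey drawer unit (220 wide, 150 deep, 85 mm high), m: 0 = fully shut, larger = pulled out toward the robot, range 0 to 0.122; it starts at least 0.1 out; friction 1.2 N, damping 4 N s/m
- drawer_floor (a point): point on the drawer's floor, 45 mm behind the inside of its front wall, midway between its sides, 14 mm above the worktop; moves with the drawer. Axes: x along the slide away from the robot, y left. Inside, the drawer is 192 mm wide, its sides 47 mm high over the floor; with the drawer at its start the first 98 mm or more behind the front wall are uncovered
- drawer_front (a point): outer face of the white drawer front, in the middle, 69 mm above the worktop (upper edge 80 mm; front 218 wide, 12 thick); axes as the drawer's. Lower, at 51 mm, a steel bow handle 72 mm wide stands 22 mm out. It may be pushed here to shut the drawer
- beaker: small clear beaker, 53 mm across, 66 mm high; not part of the job. Origin at the centre of its underside
- sample_tin_3: round sample tin, 57 across, 34 mm high; not part of the job. Origin at the centre of its underside
- sample_tin_5: larger sample tin, 71 across, 45 mm high; not part of the job. Origin at the centre of its underside
- marker_1: felt marker lying flat, 132 mm long; not part of the job. Origin at the centre of its underside
- tape_roll: roll of tape, 64 across, 19 mm high; not part of the job. Origin at the centre of its underside
- weight_1: brass weight, 29 across, 51 mm high; not part of the job. Origin at the centre of its underside
Not all that is in view belongs to the job. Leave any blue look-alike of the section_1 alone.

How it is judged (in metres and radians):
On the way, in this order (a step that is already met when the one before it is completed fails the run):
1. section 1 lies flat between the carrier's pins and stands still for 1 s with the pointer within 4 mm of the centre of its first mark (the ring nearer its strokes) (horizontal distance between section_1 and carrier_seat below 0.005 m and z of section_1 in the frame of carrier_seat below 0.004 m and angle between section_1's own z axis and vertical below 0.08 rad and horizontal distance between section_1_a and pointer_tip below 0.004 m and linear speed of section_1 below 0.01 m/s), for 1 s.
2. section 1 lies flat between the carrier's pins and stands still for 1 s with the pointer within 4 mm of the centre of its second mark (the ring farther from its strokes) (horizontal distance between section_1 and carrier_seat below 0.005 m and z of section_1 in the frame of carrier_seat below 0.004 m and angle between section_1's own z axis and vertical below 0.08 rad and horizontal distance between section_1_b and pointer_tip below 0.004 m and linear speed of section_1 below 0.01 m/s), for 1 s.
3. section 2 lies flat between the carrier's pins and stands still for 1 s with the pointer within 4 mm of the centre of its first mark (the ring nearer its strokes) (horizontal distance between section_2 and carrier_seat below 0.005 m and z of section_2 in the frame of carrier_seat below 0.004 m and angle between section_2's own z axis and vertical below 0.08 rad and horizontal distance between section_2_a and pointer_tip below 0.004 m and linear speed of section_2 below 0.01 m/s), for 1 s.
4. section 2 lies flat between the carrier's pins and stands still for 1 s with the pointer within 4 mm of the centre of its second mark (the ring farther from its strokes) (horizontal distance between section_2 and carrier_seat below 0.005 m and z of section_2 in the frame of carrier_seat below 0.004 m and angle between section_2's own z axis and vertical below 0.08 rad and horizontal distance between section_2_b and pointer_tip below 0.004 m and linear speed of section_2 below 0.01 m/s), for 1 s.
5. section 3 lies flat between the carrier's pins and stands still for 1 s with the pointer within 4 mm of the centre of its first mark (the ring nearer its strokes) (horizontal distance between section_3 and carrier_seat below 0.005 m and z of section_3 in the frame of carrier_seat below 0.004 m and angle between section_3's own z axis and vertical below 0.08 rad and horizontal distance between section_3_a and pointer_tip below 0.004 m and linear speed of section_3 below 0.01 m/s), for 1 s.
6. section 3 lies flat between the carrier's pins and stands still for 1 s with the pointer within 4 mm of the centre of its second mark (the ring farther from its strokes) (horizontal distance between section_3 and carrier_seat below 0.005 m and z of section_3 in the frame of carrier_seat below 0.004 m and angle between section_3's own z axis and vertical below 0.08 rad and horizontal distance between section_3_b and pointer_tip below 0.004 m and linear speed of section_3 below 0.01 m/s), for 1 s.
At the end, for the whole second after the job is handed in: All sections present lie flat in the drawer in one pile: centres within 6 mm of each other, edges parallel within 0.12 rad to each other and 0.14 rad to the drawer, strokes toward the drawer front, at rest; the drawer is shut to within 5 mm (value of joint drawer below 0.005 m and angle between each of section_1, section_2, section_3's own z axis and vertical below 0.06 rad and angle between the x axis of each of section_1, section_2, section_3 and the x axis of drawer_floor, either way round below 0.14 rad and x of drawer_front in the frame of section_1 below -0.02 m and z of section_1 in the frame of drawer_floor between -0.004 and 0.028 m and linear speed of each of section_1, section_2, section_3 below 0.01 m/s and horizontal distance between each of section_1, section_2, section_3 and drawer_floor below 0.09 m and x of drawer_front in the frame of section_2 below -0.02 m and z of section_2 in the frame of drawer_floor between -0.004 and 0.028 m and x of drawer_front in the frame of section_3 below -0.02 m and z of section_3 in the frame of drawer_floor between -0.004 and 0.028 m and horizontal distance between section_1 and section_2 below 0.006 m and angle between the x axis of section_1 and the x axis of section_2, either way round below 0.12 rad and horizontal distance between each of section_1, section_2 and section_3 below 0.006 m and angle between the x axis of each of section_1, section_2 and the x axis of section_3, either way round below 0.12 rad); the robot touches nothing.
It fails at once if something that is not part of the job (beaker, sample tins, marker, tape, brass weight) is moved more than 5 cm (distance of any of beaker, sample_tin_3, sample_tin_5, marker_1, tape_roll, weight_1 from where it was at the start of the episode above 0.05 m).
It fails at once if the robot strikes the pointer (more than 4 N) (contact force between pointer and the fingers above 4 N or contact force between pointer and the arm above 4 N).
Of section_1, section_2, section_3 only 2 to 3 are there at a start; the rules pass over those that are not, and their reading is None.
At some moment in a run one of section_1, section_2, section_3 may be knocked a few centimetres aside while the robot is not near it.
Once in a run the grip may slacken for a moment while it holds something.
It also fails if it takes over 210 s, if anything falls off the work surface, if the arm or the gripper's body presses on something with over 40 N, if the wrist force passes 120 N, or if a joint passes its speed limit or range.

ROBOT

A 7-joint arm with a two-finger parallel gripper is mounted at the origin on a cart in front of the work surface, level with it; the furniture and walls round the work are solid. World frame = base frame: x ahead of the robot, y to its left, z up, the work surface at z = 0. Lengths are in m, angles in degrees, forces in N, time in s.
With the tool pointing down it reaches from about 0.35 to 0.9 m from the base axis. Payload 19.9 kg.
Tool frame: the origin (TCP) lies at the very end of the fingers, on their centre line; the grasp point (between the pads) lies r.grasp_offset behind it (r.grasp_offset is the distance from the TCP to the grasp point, in m); z points along the fingers, y is the line along which they close (so a half turn about z gives the same grasp; the last joint's range is limited). The gripper opens to 94 mm and grips with 3 to 60 N. Pads are 16 mm wide; open, the fingers measure 119 mm over their backs; the gripper's body (75 mm by 177 mm) begins 78 mm behind the grasp point.
Start: joints at [-2.378, 23.915, -0.59, 92.452, 0.269, 63.638, -3.037], TCP at [0.625, 0, 0.205] pointing down, gripper open.
Joint ranges: [-161.28, 161.28], [-22.2, 115.67], [-73.04, 71.86], [3.21, 147.25], [-68.34, 248.33], [10.77, 114.83], [-161.83, 161.83]. Speed limits (degrees/s): [108.29, 108.29, 136.94, 136.94, 172.46, 172.46, 172.46].

INTERFACE

Orientations are given as [roll, pitch, yaw] about the fixed x, y, z axes, in that order (R = Rz(yaw) Ry(pitch) Rx(roll)).
In Python, from bench import r gives the robot as it stands. The module is installed in compiled form; this text tells all that it offers.
- The arm moves only by the shell command python3 -m pendant 'ROWS'. ROWS is JSON, a list of rows, each an object of numbers: "claw": the finger opening in mm, from 0 to 94; "dx", "dy", "dz": the shift along the tool's x, y, z in mm; "ax", "ay", "az": the turn, a rotation vector about the tool's x, y, z in degrees. A call has 1 to 8 rows; each row is the pose to reach, as a shift and turn from the pose commanded when the call began, along the tool's axes at that moment; what a row does not reach only later rows make up. A row lasts 1/8 s, in which the tool goes at most 62.5 mm and 10.7 degrees, less where a joint would pass 70% of its speed; a pose out of reach is approached as far as the arm can. A call with a gripper value outside its range is refused whole. The fingers move at their own pace and stop on an object; the grip force is fixed at half the most. Time passes only in rows, so rows that repeat a pose let the fingers close. It gives the time, the measured TCP pose, the force, the opening and the grip force at its end, in the units of the state.
- r.state(): the state, without advancing time (a new reading comes with each control period).
- r.snapshot(name): name is "scene" or "side" or "wrist"; returns the picture (480x640x3 uint8, red, green, blue); there is no depth.
- r.camera_params(name): a dict with "mtx" (3x3 intrinsics, pixels), "dist_coeffs" ([k1, k2, p1, p2, k3] as OpenCV has them; the pictures are not rectified), "view" (4x4, takes a point from world to camera coordinates). Camera axes: x right, y down, z forward; pixel columns grow to the right and rows downward; lengths in m; the calibration is good to about 2 mm. A picture is of the moment at which its call begins: read the wrist's pose just before it. camera_params takes no time and is no camera call; for the wrist camera it gives the pose at the moment of the call.
- r.sign_off(): hands the job in; it is judged then, once.
The state is a dict: "t": time; "joint_pos": joint angles; "qd": joint speeds; "joint_torque": joint torques, N m; "tcp_pos": TCP position; "tool_rot": TCP orientation; "wrist_force": force on the tool from outside, world axes, zero at the start; "torque": the same for the moment, N m; "grip_width": finger opening in m; "gripper_force": force on a finger pad.
Only numpy, scipy, OpenCV 4.12 (cv2) and the standard library are available. Lean on these libraries where they do the work, as an engineer would, in place of code of your own. Each camera call takes 0.05 s, during which the arm holds its last target. There are 200 camera calls.

## Working session

There is one attempt and no reset: what is moved stays moved. The work goes in short steps, Python scripts to look and compute and a shell command to move; the robot and the scene stay as the last step left them, time stands still between calls to the robot, and variables do not carry over. Pictures are saved under pics/ and viewed, at most 14 in all, crops included, and the job is handed in when it is done.

```bash
mkdir -p pics
cat > h.py <<'E'
import numpy as np, cv2
from scipy.spatial.transform import Rotation as R
from bench import r
def snap(name,fn=None):
    p=r.camera_params(name); im=r.snapshot(name)
    if fn: cv2.imwrite('pics/'+fn,im[:,:,::-1]); np.savez('pics/'+fn+'.npz',m=p['mtx'],d=p['dist_coeffs'],v=p['view'])
    return im,p
def load(fn):
    z=np.load('pics/'+fn+'.npz'); return dict(mtx=z['m'],dist_coeffs=z['d'],view=z['v'])
def ray(p,uv):
    n=cv2.undistortPoints(np.array([[uv]],float),np.array(p['mtx']),np.array(p['dist_coeffs']))[0,0]
    V=np.array(p['view']); d=V[:3,:3].T@np.r_[n,1]; c=-V[:3,:3].T@V[:3,3]; return c,d
def onz(p,uv,z):
    c,d=ray(p,uv); return c+d*(z-c[2])/d[2]
def tri(obs):
    A=0;b=0
    for p,uv in obs:
        c,d=ray(p,uv); d=d/np.linalg.norm(d); M=np.eye(3)-np.outer(d,d); A=A+M;b=b+M@c
    return np.linalg.solve(A,b)
def proj(p,X):
    V=np.array(p['view']); return cv2.projectPoints(np.array(X,float).reshape(-1,1,3),cv2.Rodrigues(V[:3,:3])[0],V[:3,3],np.array(p['mtx']),np.array(p['dist_coeffs']))[0][:,0]
E
python3 - <<'E'
from h import *
s=r.state(); print(s,r.grasp_offset)
for n in('scene','side','wrist'):
    im,p=snap(n,n+'0.png'); V=p['view'];V=np.array(V); print(n,-V[:3,:3].T@V[:3,3],V[2,:3],np.array(p['mtx'])[0,0])
E
```

```text
{'t': 0.0, 'joint_pos': array([-2.3783482 , 23.9471185 , -0.59023503, 92.48539749,  0.27200616,
       63.63808912, -3.03391589]), 'qd': array([-0.03528294, -0.00607441,  0.06134976, -0.04208104, -0.08315372,
       -0.00154025, -0.05302573]), 'joint_torque': array([ 3.52895018e-03, -8.51262331e+01,  6.40313700e-01, -4.25991547e+01,
       -4.87577857e-02,  1.87510403e-02,  1.73272206e-04]), 'tcp_pos': array([ 6.24623507e-01, -2.17553188e-05,  2.04836269e-01]), 'tool_rot': array([-1.79931081e+02,  7.66270896e-03,  9.00049421e+01]), 'wrist_force': array([-1.41137248, -0.14227394,  0.45393786]), 'torque': array([0.02050649, 0.02052826, 0.05675674]), 'gripper_force': 0.0, 'grip_width': 0.09367319037335423} 0.0188
scene [-0.58519885 -1.035204    1.2067091 ] [ 0.60213407  0.52687381 -0.59986544] 584.1856723172631
side [0.44419314 1.12744656 0.97140089] [ 0.04372657 -0.79711315 -0.60224465] 473.8485438519225
wrist [0.62480967 0.08531701 0.38442477] [-2.04805619e-04 -2.89172411e-01 -9.57277010e-01] 350.17183340536906
```

View pics/scene0.png

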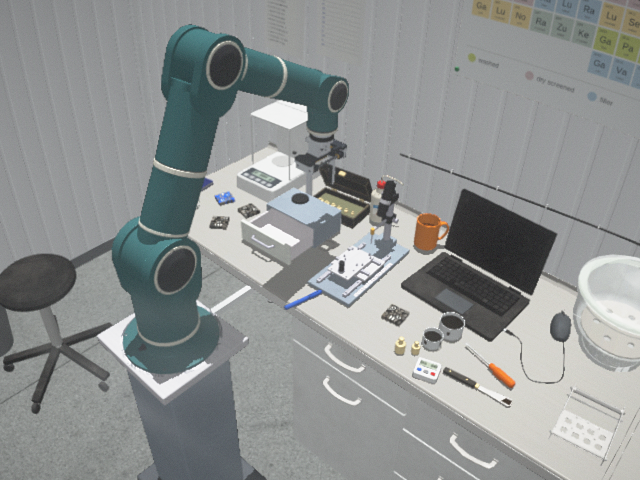

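View pics/side0.png

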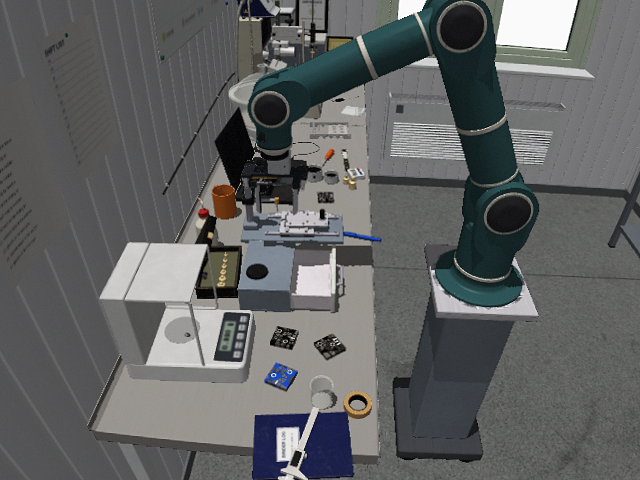

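View pics/wrist0.png

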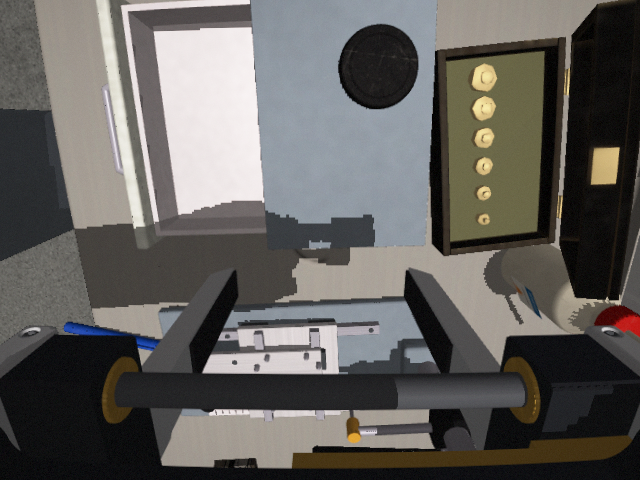

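The scene picture shows three dark slabs (scene (219,222), (249,210), (396,314)) and a blue look-alike at (224,198). The drawer is at (275,233) and the slide table at (355,265). The side view has slabs at (284,337), (329,346) and (326,197). I'll enlarge both and compute coarse positions.

Run:
```python
from h import *
S,D=load('scene0.png'),load('side0.png')
for n,a,b in [('A',(249,210),(284,337)),('B',(219,222),(329,346)),('C',(396,314),(326,197)),('knob',(341,263),(322,213))]:
    print(n,onz(S,a,.012),onz(D,b,.012),tri([(S,a),(D,b)]))
a=cv2.imread('pics/scene0.png');b=cv2.imread('pics/side0.png')
c=[cv2.resize(x,(400,300),interpolation=cv2.INTER_CUBIC) for x in (a[195:240,200:260],a[285:345,360:440],b[315:375,255:355][:,:80],b[185:215,306:346])]
cv2.imwrite('pics/crop1.png',np.vstack([np.hstack(c[:2]),np.hstack(c[2:])]))
c=[a[215:305,300:420],b[200:260,230:310]]
cv2.imwrite('pics/crop2.png',np.hstack([cv2.resize(x,(400,300),interpolation=cv2.INTER_CUBIC) for x in c]))
```

```text
A [0.57371331 0.28953714 0.012     ] [0.57313843 0.29806611 0.012     ] [0.57520961 0.29354107 0.00821548]
B [0.4494975  0.31107403 0.012     ] [0.45315994 0.31952999 0.012     ] [0.45320641 0.31591079 0.00770784]
C [ 0.50237767 -0.41470707  0.012     ] [ 0.4970177  -0.40353306  0.012     ] [ 0.50028852 -0.41298772  0.00892319]
knob [ 0.57183395 -0.14635945  0.012     ] [ 0.50606393 -0.29367803  0.012     ] [ 0.50364509 -0.19658069  0.07928181]
```

View pics/crop1.png

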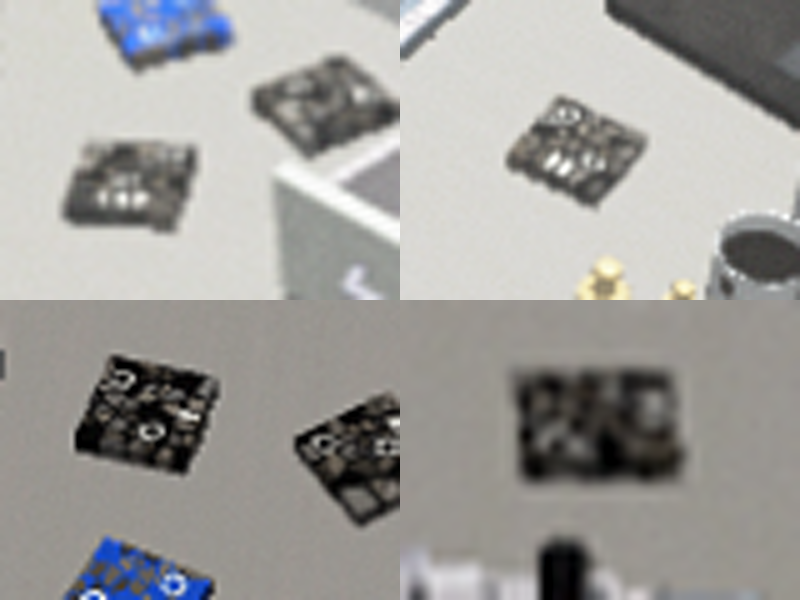

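```bash
python3 -m pendant '[{"claw":94,"dx":-50,"dy":-10,"dz":-40},{"claw":94,"dx":-100,"dy":-20,"dz":-70},{"claw":94,"dx":-150,"dy":-30,"dz":-100},{"claw":94,"dx":-200,"dy":-40,"dz":-110},{"claw":94,"dx":-250,"dy":-40,"dz":-110},{"claw":94,"dx":-300,"dy":-40,"dz":-110},{"claw":94,"dx":-330,"dy":-40,"dz":-110},{"claw":94,"dx":-330,"dy":-40,"dz":-110}]'
python3 - <<'E'
from h import *
im,p=snap('wrist','w1.png'); print(r.state()['tcp_pos'],r.state()['tool_rot'])
E
```

```text
[ 6.24796115e-01 -4.54031110e-05  2.05117116e-01] [-1.79962139e+02  6.41085130e-03  8.99993119e+01]invalid input
```

View pics/w1.png

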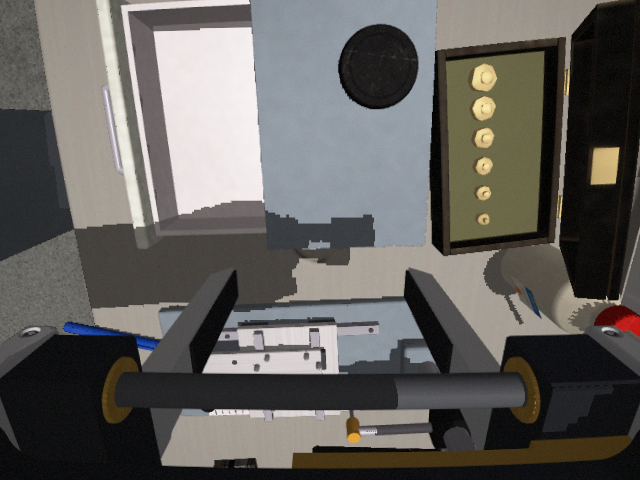

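The move was refused as "invalid input", so this is the same picture as before. I'll check the row format.

```bash
python3 -m pendant '[{"claw":90,"dx":-50,"dy":-10,"dz":-30,"ax":0,"ay":0,"az":0}]'; echo; echo; python3 -m pendant '[{"claw":94,"dx":0,"dy":0,"dz":-10,"ax":0,"ay":0,"az":0}]'
```

```text
t: 0.32
tcp_pos: [0.6143, -0.0468, 0.2336]
tool_rot: [-179.8, -0.1, 90.3]
wrist_force: [0.8, -0.8, 0.3]
grip_width: 0.0905
gripper_force: 0.0


t: 0.45
tcp_pos: [0.6149, -0.0542, 0.2471]
tool_rot: [179.9, 0.1, 89.7]
wrist_force: [0.4, -0.7, -0.9]
grip_width: 0.0938
gripper_force: 0.0
```

Every row needs all seven keys.

```bash
python3 -m pendant '[{"claw":94,"dx":-55,"dy":-10,"dz":-20,"ax":0,"ay":0,"az":0},{"claw":94,"dx":-110,"dy":-20,"dz":-40,"ax":0,"ay":0,"az":0},{"claw":94,"dx":-165,"dy":-30,"dz":-60,"ax":0,"ay":0,"az":0},{"claw":94,"dx":-220,"dy":-30,"dz":-70,"ax":0,"ay":0,"az":0},{"claw":94,"dx":-265,"dy":-30,"dz":-70,"ax":0,"ay":0,"az":0},{"claw":94,"dx":-285,"dy":-30,"dz":-70,"ax":0,"ay":0,"az":0},{"claw":94,"dx":-285,"dy":-30,"dz":-70,"ax":0,"ay":0,"az":0}]'
python3 - <<'E'
from h import *
im,p=snap('wrist','w2.png'); print(r.state()['tcp_pos'],r.state()['tool_rot'])
E
```

```text
t: 1.32
tcp_pos: [0.5848, -0.3354, 0.3148]
tool_rot: [-179.9, -0.0, 89.9]
wrist_force: [0.4, -0.3, 0.3]
grip_width: 0.0944
gripper_force: 0.0
[ 0.58531428 -0.33402966  0.31502342] [-1.79975544e+02 -4.17675092e-02  9.00261548e+01]
```

View pics/w2.png

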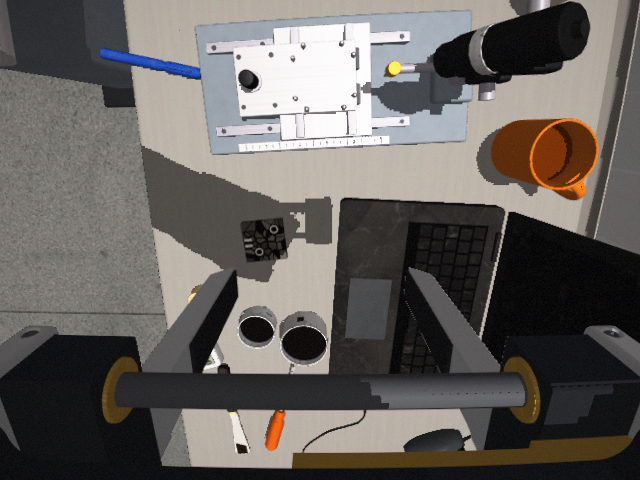

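The table spans pixel corners (195,23), (471,10), (470,139) and (211,154), the knob top is at (247,77), and section 2 is at (264,239). I'll enlarge.

Run:
```python
from h import *
a=cv2.imread('pics/w2.png')
c=np.zeros((600,800,3),np.uint8)
c[:480]=cv2.resize(a[0:162,200:470],(800,480),interpolation=cv2.INTER_CUBIC)
c2=cv2.resize(a[205:275,225:305],(320,280),interpolation=cv2.INTER_CUBIC)
c[320:,480:]=c2
cv2.imwrite('pics/c2.png',c)
```

```text
(no output)
```

View pics/c2.png

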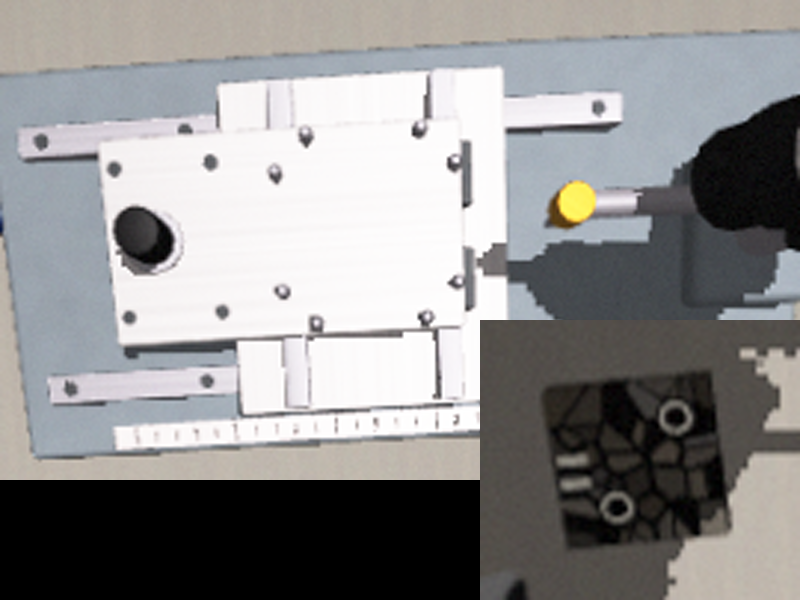

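```bash
cat >> h.py <<'E'
def fit2(model,obs):
    m=np.array(model,float);o=np.array(obs)[:,:2];mc=m.mean(0);oc=o.mean(0)
    a=m-mc;b=o-oc;th=np.arctan2((a[:,0]*b[:,1]-a[:,1]*b[:,0]).sum(),(a*b).sum())
    Rm=np.array([[np.cos(th),-np.sin(th)],[np.sin(th),np.cos(th)]]);t=oc-Rm@mc
    return t,np.degrees(th),np.abs(o-(m@Rm.T+t)).max()
E
python3 - <<'E'
from h import *
p=load('w2.png'); k=270/800
cr=lambda L:[(200+u*k,v*k) for u,v in L]
pins=[onz(p,q,.062) for q in cr([(306,134),(420,128),(275,173),(282,292),(455,161),(457,281),(317,323),(426,317)])]
h=.0348
print('seat',fit2([(-.022,h),(.022,h),(-h,.022),(-h,-.022),(h,.022),(h,-.022),(-.022,-h),(.022,-h)],pins))
base=[onz(p,q,.016) for q in [(195,24),(471,11),(470,139),(211,154)]]
print('tip',fit2([(-.225,.08),(.12,.08),(.12,-.08),(-.225,-.08)],base)); print(np.round(base,4))
print('knobtop',onz(p,cr([(138,233)])[0],.088))
S,D=load('scene0.png'),load('side0.png')
print('chuck',onz(p,(395,68),.13))
print('chuck', onz(p,(395,68),.122))
q=lambda L:[onz(p,(225+(u-480)/4,205+(v-320)/4),.012) for u,v in L]
sq=q([(545,386),(710,372),(730,533),(568,548)])
print('sec2',fit2([(-.03,.03),(.03,.03),(.03,-.03),(-.03,-.03)],sq))
print('sec2m',fit2([(-.009,-.015),(.017,.017)],q([(616,508),(675,417)])))
E
```

```text
seat (array([ 0.58882031, -0.19556299]), np.float64(3.009033851226924), np.float64(0.000647102899400287))
tip (array([ 0.65787827, -0.19482073]), np.float64(3.127776426499479), np.float64(0.0032850718635891313))
[[ 0.4296 -0.1269  0.016 ]
 [ 0.7702 -0.1117  0.016 ]
 [ 0.7848 -0.2661  0.016 ]
 [ 0.4372 -0.2861  0.016 ]]
knobtop [ 0.5048121  -0.20041677  0.088     ]
chuck [ 0.65674473 -0.19598736  0.13      ]
chuck [ 0.6583187 -0.1947974  0.122    ]
sec2 (array([ 0.50341471, -0.40982437]), np.float64(4.917295313686715), np.float64(0.0014164279463479978))
sec2m (array([ 0.50205702, -0.41188486]), np.float64(5.556635641562854), np.float64(0.0002258086565531392))
```

```bash
python3 -m pendant '[{"claw":94,"dx":35,"dy":-20,"dz":0,"ax":0,"ay":0,"az":-10.6},{"claw":94,"dx":70,"dy":-40,"dz":0,"ax":0,"ay":0,"az":-21.2},{"claw":94,"dx":100,"dy":-60,"dz":0,"ax":0,"ay":0,"az":-31.8},{"claw":94,"dx":135,"dy":-81,"dz":0,"ax":0,"ay":0,"az":-42.4},{"claw":94,"dx":135,"dy":-81,"dz":20,"ax":0,"ay":0,"az":-53},{"claw":94,"dx":135,"dy":-81,"dz":50,"ax":0,"ay":0,"az":-63.6},{"claw":94,"dx":135,"dy":-81,"dz":90,"ax":0,"ay":0,"az":-74.2},{"claw":94,"dx":135,"dy":-81,"dz":125,"ax":0,"ay":0,"az":-84.8}]'
python3 -m pendant '[{"claw":94,"dx":0,"dy":0,"dz":0,"ax":0,"ay":0,"az":-8.2},{"claw":94,"dx":0,"dy":0,"dz":0,"ax":0,"ay":0,"az":-8.2}]'
python3 - <<'E'
from h import *
s=r.state();print(s['tcp_pos'],s['tool_rot'],s['joint_pos'])
E
```

```text
t: 2.38
tcp_pos: [0.5041, -0.1978, 0.1895]
tool_rot: [180.0, 0.0, 175.3]
wrist_force: [1.1, -0.9, 0.4]
grip_width: 0.094
gripper_force: 0.0
t: 2.62
tcp_pos: [0.5042, -0.1984, 0.1906]
tool_rot: [180.0, 0.0, -176.9]
wrist_force: [0.2, -0.3, 0.0]
grip_width: 0.0938
gripper_force: 0.0
[ 0.50422133 -0.19839987  0.19055386] [ 1.79980935e+02  6.18050806e-03 -1.76923430e+02] [ 25.13942825  16.56932678  -8.24692899 105.08029899   2.72509983
  58.54214629 108.88412981]
```

```bash
python3 -m pendant '[{"claw":94,"dx":0,"dy":-1.5,"dz":50,"ax":0,"ay":0,"az":0},{"claw":94,"dx":0,"dy":-1.5,"dz":100,"ax":0,"ay":0,"az":0},{"claw":94,"dx":0,"dy":-1.5,"dz":130,"ax":0,"ay":0,"az":0},{"claw":94,"dx":0,"dy":-1.5,"dz":130,"ax":0,"ay":0,"az":0},{"claw":10,"dx":0,"dy":-1.5,"dz":130,"ax":0,"ay":0,"az":0},{"claw":10,"dx":0,"dy":-1.5,"dz":130,"ax":0,"ay":0,"az":0},{"claw":10,"dx":0,"dy":-1.5,"dz":130,"ax":0,"ay":0,"az":0},{"claw":10,"dx":0,"dy":-1.5,"dz":130,"ax":0,"ay":0,"az":0}]'
```

```text
t: 3.62
tcp_pos: [0.5043, -0.2016, 0.0609]
tool_rot: [-180.0, 0.0, -177.0]
wrist_force: [0.3, -0.1, 0.4]
grip_width: 0.0576
gripper_force: 0.0
```

```bash
python3 -m pendant '[{"claw":10,"dx":0,"dy":0,"dz":0,"ax":0,"ay":0,"az":0},{"claw":10,"dx":0,"dy":0,"dz":0,"ax":0,"ay":0,"az":0},{"claw":10,"dx":0,"dy":0,"dz":0,"ax":0,"ay":0,"az":0},{"claw":10,"dx":0,"dy":0,"dz":0,"ax":0,"ay":0,"az":0},{"claw":10,"dx":0,"dy":0,"dz":0,"ax":0,"ay":0,"az":0},{"claw":10,"dx":0,"dy":0,"dz":0,"ax":0,"ay":0,"az":0}]'
python3 -m pendant '[{"claw":10,"dx":15,"dy":0,"dz":0,"ax":0,"ay":0,"az":0},{"claw":10,"dx":30,"dy":0,"dz":0,"ax":0,"ay":0,"az":0},{"claw":10,"dx":45,"dy":-1,"dz":0,"ax":0,"ay":0,"az":0},{"claw":10,"dx":61,"dy":-1.5,"dz":0,"ax":0,"ay":0,"az":0},{"claw":10,"dx":61,"dy":-1.5,"dz":0,"ax":0,"ay":0,"az":0},{"claw":10,"dx":61,"dy":-1.5,"dz":0,"ax":0,"ay":0,"az":0}]'
```

```text
t: 4.38
tcp_pos: [0.504, -0.2013, 0.0604]
tool_rot: [180.0, -0.0, -177.0]
wrist_force: [1.0, 1.8, -0.3]
grip_width: 0.017
gripper_force: 30.0
t: 5.12
tcp_pos: [0.4429, -0.2065, 0.0604]
tool_rot: [-180.0, -0.0, -177.0]
wrist_force: [-2.1, -1.2, -2.2]
grip_width: 0.0174
gripper_force: 30.0
```

```bash
python3 -m pendant '[{"claw":60,"dx":0,"dy":0,"dz":0,"ax":0,"ay":0,"az":0},{"claw":60,"dx":0,"dy":0,"dz":0,"ax":0,"ay":0,"az":0},{"claw":94,"dx":0,"dy":0,"dz":-30,"ax":0,"ay":0,"az":0},{"claw":94,"dx":0,"dy":0,"dz":-80,"ax":0,"ay":0,"az":0},{"claw":94,"dx":0,"dy":30,"dz":-130,"ax":0,"ay":0,"az":0},{"claw":94,"dx":0,"dy":70,"dz":-175,"ax":0,"ay":0,"az":0},{"claw":94,"dx":-20,"dy":120,"dz":-205,"ax":0,"ay":0,"az":0},{"claw":94,"dx":-40,"dy":175,"dz":-225,"ax":0,"ay":0,"az":0}]'
python3 -m pendant '[{"claw":94,"dx":-30,"dy":50,"dz":-20,"ax":0,"ay":0,"az":0},{"claw":94,"dx":-60,"dy":100,"dz":-40,"ax":0,"ay":0,"az":0},{"claw":94,"dx":-90,"dy":150,"dz":-55,"ax":0,"ay":0,"az":0},{"claw":94,"dx":-120,"dy":200,"dz":-55,"ax":0,"ay":0,"az":0},{"claw":94,"dx":-140,"dy":245,"dz":-55,"ax":0,"ay":0,"az":0},{"claw":94,"dx":-140,"dy":263,"dz":-55,"ax":0,"ay":0,"az":0},{"claw":94,"dx":-140,"dy":263,"dz":-55,"ax":0,"ay":0,"az":0}]'
python3 - <<'E'
from h import *
im,p=snap('wrist','w3.png'); print(r.state()['tcp_pos'],r.state()['tool_rot'])
E
```

```text
t: 6.12
tcp_pos: [0.4748, -0.0279, 0.2874]
tool_rot: [-180.0, 0.1, -177.1]
wrist_force: [0.6, -1.2, -0.6]
grip_width: 0.0924
gripper_force: 0.0
t: 7.0
tcp_pos: [0.5996, 0.2416, 0.3402]
tool_rot: [180.0, -0.0, -176.9]
wrist_force: [0.6, -1.1, 0.1]
grip_width: 0.0938
gripper_force: 0.0
[0.59993918 0.24012031 0.34043463] [-1.79976624e+02 -2.55941675e-03 -1.76991495e+02]
```

View pics/w3.png

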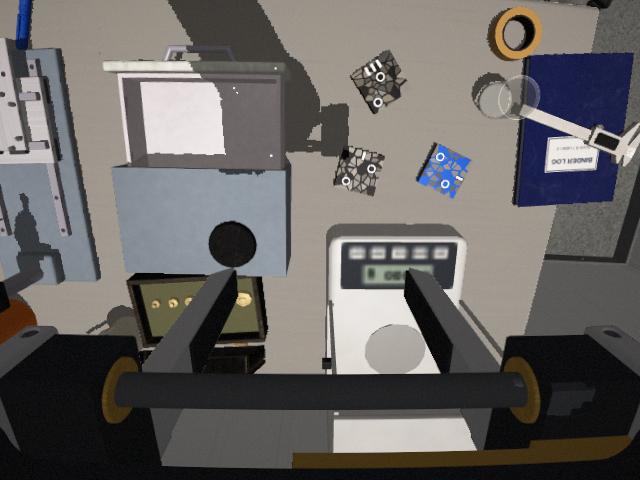

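Section 1 is at (358,170), section 3 at (378,82), and the open drawer's front runs along (105,65)–(292,68). Enlarging these.

Run:
```python
from h import *
a=cv2.imread('pics/w3.png')
c=np.zeros((600,800,3),np.uint8)
c[:336,:492]=cv2.resize(a[35:175,95:300],(492,336),interpolation=cv2.INTER_CUBIC)
c[:495,500:800]=cv2.resize(a[40:205,325:425],(300,495),interpolation=cv2.INTER_CUBIC)
cv2.imwrite('pics/c3.png',c)
```

```text
(no output)
```

View pics/c3.png

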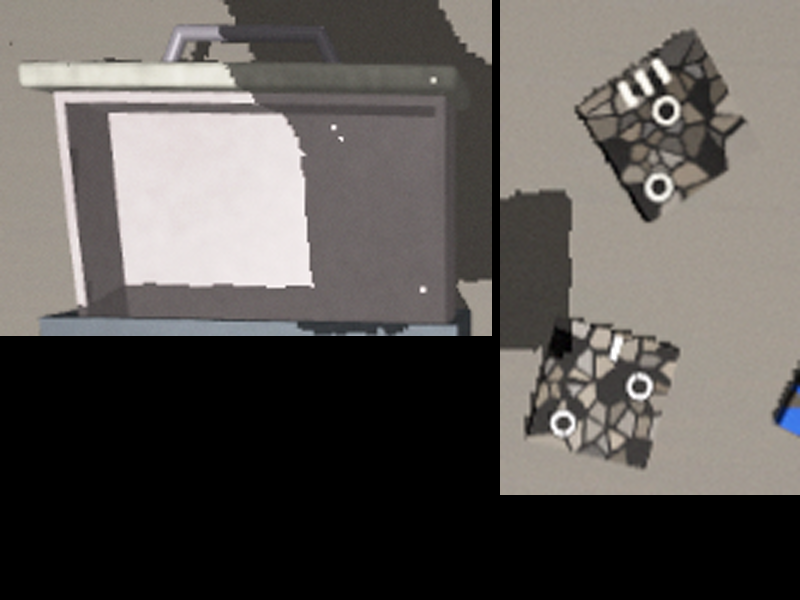

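Run:
```python
from h import *
p=load('w3.png'); S,D=load('scene0.png'),load('side0.png')
dr=[onz(p,(95+u/2.4,35+v/2.4),.08) for u,v in [(20,66),(457,68),(457,91),(20,88)]]
print(np.round(dr,4)); print('front',fit2([(0,-.109),(0,.109),(.012,.109),(.012,-.109)],dr))
q=lambda L,z=.012:[onz(p,(325+(u-500)/3,40+v/3),z) for u,v in L]
print('s1',fit2([(-.008,.016),(.018,-.015)],q([(639,386),(563,422)])),fit2([(-.03,-.03),(-.03,.03),(.03,.03),(.03,-.03)],q([(556,322),(679,350),(647,466),(527,436)])))
print('s3',fit2([(-.007,.002),(.019,-.018)],q([(666,110),(658,187)])),fit2([(-.03,-.03),(-.03,.03),(.03,-.03)],q([(575,107),(693,32),(652,218)])))
print('unit',[onz(p,(95+u/2.4,35+v/2.4),.085) for u,v in [(40,316),(468,312)]])
```

```text
[[ 0.4547 -0.0221  0.08  ]
 [ 0.4475  0.1932  0.08  ]
 [ 0.4579  0.1935  0.08  ]
 [ 0.4649 -0.0231  0.08  ]]
front (array([0.45021401, 0.08518649]), np.float64(1.8700460668430865), np.float64(0.0016355278648596816))
s1 (array([0.57534396, 0.29694004]), np.float64(-11.148674525566527), np.float64(0.00012877348515732967)) (array([0.57565057, 0.29678364]), np.float64(-10.089803462398343), np.float64(0.002111428597543097))
s3 (array([0.45353198, 0.31737251]), np.float64(36.782434739446444), np.float64(0.00018435646851755472)) (array([0.45338713, 0.31744565]), np.float64(37.447033992689356), np.float64(0.0020578498742934714))
unit [array([ 0.57661617, -0.02097862,  0.085     ]), array([0.56373436, 0.20272987, 0.085     ])]
```

```bash
python3 -m pendant '[{"claw":76,"dx":11,"dy":30,"dz":45,"ax":0,"ay":0,"az":7},{"claw":76,"dx":21.5,"dy":58,"dz":90,"ax":0,"ay":0,"az":13.6},{"claw":76,"dx":21.5,"dy":58,"dz":145,"ax":0,"ay":0,"az":13.6},{"claw":76,"dx":21.5,"dy":58,"dz":200,"ax":0,"ay":0,"az":13.6},{"claw":76,"dx":21.5,"dy":58,"dz":255,"ax":0,"ay":0,"az":13.6},{"claw":76,"dx":21.5,"dy":58,"dz":300,"ax":0,"ay":0,"az":13.6},{"claw":76,"dx":21.5,"dy":58,"dz":325,"ax":0,"ay":0,"az":13.6},{"claw":76,"dx":21.5,"dy":58,"dz":337,"ax":0,"ay":0,"az":13.6}]'
python3 -m pendant '[{"claw":50,"dx":0,"dy":0,"dz":0,"ax":0,"ay":0,"az":0},{"claw":50,"dx":0,"dy":0,"dz":0,"ax":0,"ay":0,"az":0},{"claw":50,"dx":0,"dy":0,"dz":0,"ax":0,"ay":0,"az":0},{"claw":50,"dx":0,"dy":0,"dz":0,"ax":0,"ay":0,"az":0}]'
```

```text
t: 8.05
tcp_pos: [0.5758, 0.2953, 0.0027]
tool_rot: [-179.9, -0.0, 169.3]
wrist_force: [0.5, -0.5, -0.5]
grip_width: 0.0762
gripper_force: 0.0
t: 8.55
tcp_pos: [0.5763, 0.2974, 0.0048]
tool_rot: [180.0, 0.1, 169.4]
wrist_force: [-0.8, -3.0, 7.7]
grip_width: 0.0592
gripper_force: 30.0
```

```bash
cat > rel.py <<'E'
from h import *
import sys
x,y,z,yaw=map(float,sys.argv[1:5]); P=[r.state()for _ in range(1)][0]
Rm=R.from_euler('xyz',P['tool_rot'],degrees=True)
yw=P['tool_rot'][2]; R0=R.from_euler('xyz',[180,0,yw],degrees=True)
d=R0.inv().apply(np.array([x,y,z])-P['tcp_pos'])*1000
print('pos',np.round(P['tcp_pos'],4),'rel',np.round(d,1),'az',round(-((yaw-yw+180)%360-180),1),P['grip_width'])
E
python3 -m pendant '[{"claw":50,"dx":0,"dy":0,"dz":-40,"ax":0,"ay":0,"az":0},{"claw":50,"dx":0,"dy":0,"dz":-90,"ax":0,"ay":0,"az":0},{"claw":50,"dx":0,"dy":-40,"dz":-130,"ax":0,"ay":0,"az":-5},{"claw":50,"dx":-10,"dy":-90,"dz":-155,"ax":0,"ay":0,"az":-10},{"claw":50,"dx":-20,"dy":-145,"dz":-170,"ax":0,"ay":0,"az":-13.6},{"claw":50,"dx":-28,"dy":-200,"dz":-170,"ax":0,"ay":0,"az":-13.6},{"claw":50,"dx":-34,"dy":-255,"dz":-170,"ax":0,"ay":0,"az":-13.6},{"claw":50,"dx":-38,"dy":-310,"dz":-170,"ax":0,"ay":0,"az":-13.6}]'
python3 rel.py .5278 -.2021 .060 183
```

```text
t: 9.55
tcp_pos: [0.5557, -0.0161, 0.1742]
tool_rot: [-180.0, 0.1, -177.0]
wrist_force: [1.2, -1.1, -0.1]
grip_width: 0.0596
gripper_force: 30.0
pos [ 0.5557 -0.0161  0.1742] rel [  37.5 -184.3  114.2] az -0.0 0.059629723251479895
```

```bash
python3 -m pendant '[{"claw":50,"dx":10,"dy":-50,"dz":0,"ax":0,"ay":0,"az":0},{"claw":50,"dx":20,"dy":-105,"dz":0,"ax":0,"ay":0,"az":0},{"claw":50,"dx":30,"dy":-155,"dz":20,"ax":0,"ay":0,"az":0},{"claw":50,"dx":37,"dy":-180,"dz":50,"ax":0,"ay":0,"az":0},{"claw":50,"dx":37,"dy":-180,"dz":80,"ax":0,"ay":0,"az":0},{"claw":50,"dx":37,"dy":-180,"dz":80,"ax":0,"ay":0,"az":0}]'
python3 rel.py .5278 -.2021 .056 183
python3 - <<'E'
from h import *
im,p=snap('wrist','w4.png')
E
```

```text
t: 10.3
tcp_pos: [0.5273, -0.1956, 0.0924]
tool_rot: [179.9, -0.1, -177.0]
wrist_force: [-0.3, 0.3, -0.2]
grip_width: 0.0594
gripper_force: 30.0
pos [ 0.5273 -0.1956  0.0924] rel [-0.1 -6.5 36.4] az -0.0 0.0594380080461223
```

View pics/w4.png

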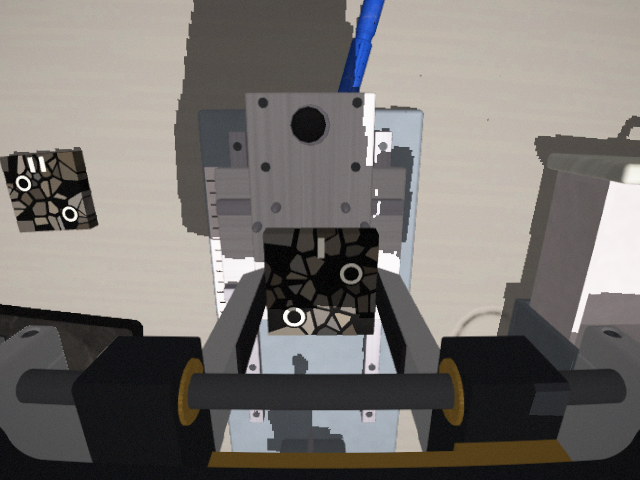

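Section 1 hangs in the grip (rings at (351,273) and (293,317)). The knob top is at (310,124) and the seat's front pins are at (276,208) and (346,208). I'll compute the offset between section and seat.

Run:
```python
from h import *
p=load('w4.png')
print('sec',fit2([(-.008,.016),(.018,-.015)],[onz(p,q,.100) for q in[(351,273),(293,317)]]))
k=onz(p,(310,123),.088);print('knob',k)
a=np.array([onz(p,q,.062) for q in[(276,208),(346,208)]]);print(a)
ex=np.array([np.cos(.0524),np.sin(.0524)])
print('seat from knob',k[:2]+.085*ex,'from pins',a.mean(0)[:2]+.0348*ex)
# side pins between: (257,227)/(363,227)?
print('sec2',fit2([(-.009,-.015),(.017,.017)],[onz(p,q,.012) for q in[(23,183),(70,214)]]))
```

```text
sec (array([ 0.52631463, -0.19513838]), np.float64(3.1126083925620343), np.float64(0.0002837969314098965))
knob [ 0.44172956 -0.20488232  0.088     ]
[[ 0.49278095 -0.22425064  0.062     ]
 [ 0.49052599 -0.18126237  0.062     ]]
seat from knob [ 0.52661289 -0.20043036] from pins [ 0.52640571 -0.20093382]
sec2 (array([ 0.50208706, -0.41119612]), np.float64(5.67372121885258), np.float64(0.00026529284195098146))
```

```bash
python3 -m pendant '[{"claw":50,"dx":0,"dy":-5.7,"dz":0,"ax":0,"ay":0,"az":0},{"claw":50,"dx":0,"dy":-5.7,"dz":15,"ax":0,"ay":0,"az":0},{"claw":50,"dx":0,"dy":-5.7,"dz":25,"ax":0,"ay":0,"az":0},{"claw":50,"dx":0,"dy":-5.7,"dz":32,"ax":0,"ay":0,"az":0},{"claw":50,"dx":0,"dy":-5.7,"dz":36,"ax":0,"ay":0,"az":0},{"claw":50,"dx":0,"dy":-5.7,"dz":36,"ax":0,"ay":0,"az":0}]'
```

```text
t: 11.1
tcp_pos: [0.5287, -0.2016, 0.0573]
tool_rot: [180.0, -0.0, -177.0]
wrist_force: [0.1, 0.9, -0.4]
grip_width: 0.0592
gripper_force: 30.0
```

```bash
python3 -m pendant '[{"claw":72,"dx":0,"dy":0,"dz":0,"ax":0,"ay":0,"az":0},{"claw":72,"dx":0,"dy":0,"dz":0,"ax":0,"ay":0,"az":0},{"claw":72,"dx":0,"dy":0,"dz":-5,"ax":0,"ay":0,"az":0},{"claw":72,"dx":0,"dy":0,"dz":-25,"ax":0,"ay":0,"az":0},{"claw":72,"dx":0,"dy":0,"dz":-60,"ax":0,"ay":0,"az":0},{"claw":72,"dx":0,"dy":0,"dz":-60,"ax":0,"ay":0,"az":0}]'
cat >> h.py <<'E'
MK={1:[(-.008,.016),(.018,-.015)],2:[(-.009,-.015),(.017,.017)],3:[(-.007,.002),(.019,-.018)]}
def rings(im,p,n,x,y,yaw,ztop,win=12):
    """find rings of section n near guess pose (template rendered by projection); returns pose fit"""
    g=cv2.cvtColor(im,cv2.COLOR_RGB2GRAY).astype(np.float32); c,s=np.cos(np.radians(yaw)),np.sin(np.radians(yaw)); out=[];sc=[]
    for a,b in MK[n]:
        X=np.array([x+c*a-s*b,y+s*a+c*b,ztop]); t=np.linspace(0,2*np.pi,60)
        pr=lambda rr:proj(p,np.c_[X[0]+rr*np.cos(t),X[1]+rr*np.sin(t),np.full(60,ztop)])
        u=proj(p,X)[0]; o=np.round(u)-15
        T=np.zeros((31*8,31*8),np.float32)
        for rr,v in((.006,1),(.004,0)): cv2.fillPoly(T,[np.int32((pr(rr)-o+.5)*8)],v)
        T=cv2.resize(T,(31,31),interpolation=cv2.INTER_AREA)
        m=15-int(np.ceil(np.abs(pr(.008)-u).max()));T=T[m:31-m,m:31-m];h=T.shape[0]//2
        ui=np.int32(np.round(u)); W=g[max(ui[1]-win-h,0):ui[1]+win+h+1,max(ui[0]-win-h,0):ui[0]+win+h+1]
        M=cv2.matchTemplate(W,T,cv2.TM_CCOEFF_NORMED); _,mx,_,l=cv2.minMaxLoc(M); d=[0,0]
        for k in(0,1):
            q=[M[l[1]+(j if k else 0),l[0]+(0 if k else j)] if 0<=l[k]+j<M.shape[1-k] else mx-.1 for j in(-1,0,1)]; d[k]=(q[0]-q[2])/(2*(q[0]-2*q[1]+q[2])+1e-9)
        f=u-np.round(u)
        uv=np.array(l)+np.array(d)+h+f+[max(ui[0]-win-h,0),max(ui[1]-win-h,0)]
        out.append(onz(p,uv,ztop)); sc.append(round(mx,2))
    return fit2(MK[n],out),sc
E
python3 rel.py .4429 -.2065 .0605 183
python3 - <<'E'
from h import *
p4=load('w4.png');im=cv2.imread('pics/w4.png')[:,:,::-1].copy()
print('test',rings(im,p4,1,.5263,-.1951,3,.1))
im,p=snap('wrist','w5.png'); print(rings(im,p,1,.5265,-.2008,3,.064))
E
```

```text
t: 11.85
tcp_pos: [0.53, -0.2021, 0.1201]
tool_rot: [-179.9, 0.2, -177.0]
wrist_force: [-0.0, 0.3, 0.0]
grip_width: 0.0722
gripper_force: 0.0
pos [ 0.53   -0.2021  0.1201] rel [87.2  0.2 59.6] az -0.0 0.07216766799617841
test ((array([ 0.52629491, -0.19505459]), np.float64(2.9671061040638738), np.float64(1.822122489780753e-05)), [0.97, 0.77])
((array([ 0.52778192, -0.20100597]), np.float64(3.103550083357705), np.float64(3.349625140133816e-05)), [0.85, 0.77])
```

```bash
python3 -m pendant '[{"claw":60,"dx":45,"dy":0,"dz":0,"ax":0,"ay":0,"az":0},{"claw":50,"dx":87,"dy":0,"dz":0,"ax":0,"ay":0,"az":0},{"claw":40,"dx":87,"dy":0,"dz":30,"ax":0,"ay":0,"az":0},{"claw":40,"dx":87,"dy":0,"dz":60,"ax":0,"ay":0,"az":0},{"claw":10,"dx":87,"dy":0,"dz":60,"ax":0,"ay":0,"az":0},{"claw":10,"dx":87,"dy":0,"dz":60,"ax":0,"ay":0,"az":0},{"claw":10,"dx":87,"dy":0,"dz":60,"ax":0,"ay":0,"az":0},{"claw":10,"dx":87,"dy":0,"dz":60,"ax":0,"ay":0,"az":0}]'
python3 -m pendant '[{"claw":10,"dx":-15,"dy":0,"dz":0,"ax":0,"ay":0,"az":0},{"claw":10,"dx":-35,"dy":-2,"dz":0,"ax":0,"ay":0,"az":0},{"claw":10,"dx":-55,"dy":-4,"dz":0,"ax":0,"ay":0,"az":0},{"claw":10,"dx":-75,"dy":-7,"dz":0,"ax":0,"ay":0,"az":0},{"claw":10,"dx":-95,"dy":-10,"dz":0,"ax":0,"ay":0,"az":0},{"claw":10,"dx":-115,"dy":-14,"dz":0,"ax":0,"ay":0,"az":0},{"claw":10,"dx":-130,"dy":-17,"dz":0,"ax":0,"ay":0,"az":0},{"claw":10,"dx":-138,"dy":-17,"dz":0,"ax":0,"ay":0,"az":0}]'
python3 rel.py .658 -.195 .06 183
python3 - <<'E'
from h import *
snap('wrist','w6.png'); snap('side','side6.png'); snap('scene','scene6.png')
E
```

```text
t: 12.9
tcp_pos: [0.4423, -0.2064, 0.0583]
tool_rot: [-180.0, 0.1, -177.0]
wrist_force: [-1.0, 0.4, 7.2]
grip_width: 0.0174
gripper_force: 30.0
t: 13.9
tcp_pos: [0.5815, -0.2162, 0.0583]
tool_rot: [-180.0, 0.1, -177.0]
wrist_force: [-2.8, -0.1, 7.5]
grip_width: 0.0174
gripper_force: 30.0
pos [ 0.5815 -0.2162  0.0583] rel [-77.5  17.2  -1.7] az 0.0 0.01744442409775255
```

Run:
```python
from h import *
S,D=load('scene6.png'),load('side6.png')
T=[.658,-.195,.07];print(proj(S,T),proj(D,T),proj(load('w6.png'),T))
a,b,w=[cv2.imread('pics/%s6.png'%n) for n in('scene','side','w')]
def cr(im,c,h):
    u,v=np.int32(c[0]);return cv2.resize(im[v-h*3//4:v+h*3//4,u-h:u+h],(400,300),interpolation=cv2.INTER_CUBIC)
c=np.vstack([np.hstack([cr(a,proj(S,T),28),cr(b,proj(D,T),28)]),np.hstack([cv2.resize(w,(400,300)),cv2.resize(w[300:480,240:480],(400,300))])])
cv2.imwrite('pics/c6.png',c)
```

```text
[[370.69547107 243.28599754]] [[275.99678135 212.97113007]] [[347.99786598 408.26302276]]
```

View pics/c6.png

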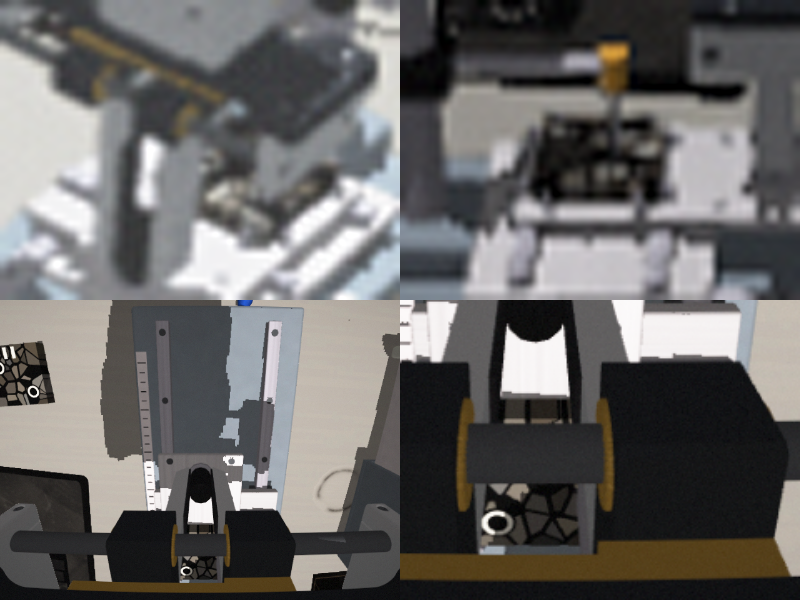

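The side view shows the pin coming down over the section at (613,158), within about 1–2 mm of my tip estimate. I'll back off and take one oblique close look to verify. The carrier stays put and that also serves as the dwell.

```bash
python3 -m pendant '[{"claw":40,"dx":0,"dy":0,"dz":0,"ax":0,"ay":0,"az":0},{"claw":40,"dx":0,"dy":0,"dz":0,"ax":0,"ay":0,"az":0},{"claw":40,"dx":0,"dy":0,"dz":-30,"ax":0,"ay":0,"az":0},{"claw":40,"dx":0,"dy":0,"dz":-80,"ax":0,"ay":0,"az":0},{"claw":40,"dx":0,"dy":0,"dz":-130,"ax":0,"ay":0,"az":0},{"claw":40,"dx":0,"dy":-30,"dz":-182,"ax":0,"ay":0,"az":10},{"claw":40,"dx":0,"dy":-70,"dz":-182,"ax":0,"ay":0,"az":20},{"claw":40,"dx":-10,"dy":-105,"dz":-182,"ax":0,"ay":0,"az":30}]'
python3 -m pendant '[{"claw":40,"dx":0,"dy":0,"dz":0,"ax":0,"ay":0,"az":10.5},{"claw":40,"dx":0,"dy":0,"dz":0,"ax":0,"ay":0,"az":21},{"claw":40,"dx":0,"dy":0,"dz":0,"ax":0,"ay":0,"az":31.5},{"claw":40,"dx":0,"dy":0,"dz":0,"ax":0,"ay":0,"az":42},{"claw":40,"dx":0,"dy":0,"dz":0,"ax":0,"ay":0,"az":52.5},{"claw":40,"dx":0,"dy":0,"dz":0,"ax":0,"ay":0,"az":63},{"claw":40,"dx":0,"dy":0,"dz":0,"ax":0,"ay":0,"az":63}]'
python3 -m pendant '[{"claw":40,"dx":0,"dy":5,"dz":0,"ax":0,"ay":10,"az":0},{"claw":40,"dx":0,"dy":10,"dz":0,"ax":0,"ay":20,"az":0},{"claw":40,"dx":0,"dy":15,"dz":0,"ax":0,"ay":30,"az":0},{"claw":40,"dx":0,"dy":15,"dz":0,"ax":0,"ay":36,"az":0},{"claw":40,"dx":0,"dy":15,"dz":0,"ax":0,"ay":36,"az":0},{"claw":40,"dx":0,"dy":15,"dz":0,"ax":0,"ay":36,"az":0}]'
python3 - <<'E'
from h import *
im,p=snap('wrist','w7.png'); T=[.658,-.195,.07]; u=proj(p,T)[0];print(u)
u0,v0=np.int32(u); u0=np.clip(u0,60,580); v0=np.clip(v0,45,435)
cv2.imwrite('pics/c7.png',cv2.resize(im[v0-45:v0+45,u0-60:u0+60,::-1],(800,600),interpolation=cv2.INTER_CUBIC)); print(u0-60,v0-45)
E
```

```text
t: 15.05
tcp_pos: [0.5954, -0.3222, 0.2404]
tool_rot: [-180.0, 0.1, 152.6]
wrist_force: [0.4, -0.2, 0.7]
grip_width: 0.0396
gripper_force: 0.0
t: 15.92
tcp_pos: [0.5958, -0.3201, 0.2393]
tool_rot: [-180.0, 0.0, 90.1]
wrist_force: [-0.0, 0.7, 0.6]
grip_width: 0.0398
gripper_force: 0.0
t: 16.68
tcp_pos: [0.6113, -0.3197, 0.24]
tool_rot: [179.9, -35.9, 90.2]
wrist_force: [0.6, -0.1, -0.0]
grip_width: 0.0399
gripper_force: 0.0
[361.55827631 202.64266704]
301 157
```

View pics/c7.png

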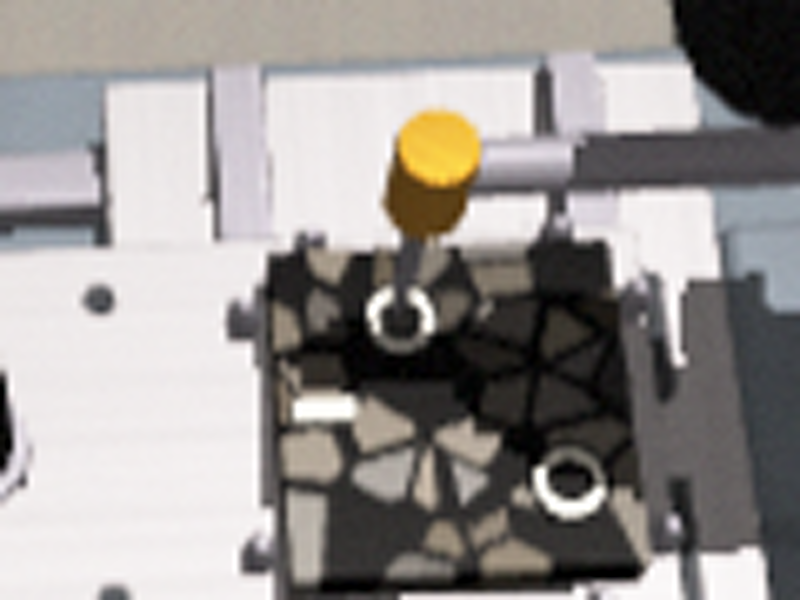

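The pin ends at about crop (402,306), inside ring a, whose centre is at (400,320). I'll quantify.

```bash
python3 - <<'E'
from h import *
p=load('w7.png'); im=cv2.imread('pics/w7.png')[:,:,::-1].copy()
f=lambda u,v:(301+u/6.667-.4,157+v/6.667-.4)
print('tip',onz(p,f(402,306),.07),'ring a',onz(p,f(400,320),.064),'b',onz(p,f(570,482),.064))
print(fit2(MK[1],[onz(p,f(400,320),.064),onz(p,f(570,482),.064)]))
E
python3 rel.py .5815 -.2165 .24 90
```

```text
tip [ 0.65725333 -0.19482459  0.07      ] ring a [ 0.65757401 -0.19482574  0.064     ] b [ 0.68533088 -0.22440971  0.064     ]
(array([ 0.66648799, -0.21039502]), np.float64(3.1880650769082584), np.float64(3.8948053773080193e-05))
pos [ 0.6115 -0.3193  0.2405] rel [102.9 -29.6   0.5] az 0.3 0.03995565846795786
```

```bash
python3 -m pendant '[{"claw":40,"dx":0,"dy":-10,"dz":0,"ax":0,"ay":-10,"az":0},{"claw":40,"dx":0,"dy":-20,"dz":0,"ax":0,"ay":-20,"az":0},{"claw":40,"dx":0,"dy":-30,"dz":0,"ax":0,"ay":-30,"az":0},{"claw":40,"dx":0,"dy":-30,"dz":0,"ax":0,"ay":-36,"az":0}]'
python3 -m pendant '[{"claw":40,"dx":15,"dy":0,"dz":0,"ax":0,"ay":0,"az":-10.5},{"claw":40,"dx":30,"dy":0,"dz":0,"ax":0,"ay":0,"az":-21},{"claw":40,"dx":45,"dy":0,"dz":0,"ax":0,"ay":0,"az":-31.5},{"claw":40,"dx":60,"dy":0,"dz":0,"ax":0,"ay":0,"az":-42},{"claw":40,"dx":75,"dy":0,"dz":20,"ax":0,"ay":0,"az":-52.5},{"claw":40,"dx":90,"dy":0,"dz":40,"ax":0,"ay":0,"az":-63},{"claw":40,"dx":103,"dy":0,"dz":60,"ax":0,"ay":0,"az":-73.5},{"claw":40,"dx":103,"dy":0,"dz":90,"ax":0,"ay":0,"az":-84}]'
python3 -m pendant '[{"claw":40,"dx":0,"dy":0,"dz":0,"ax":0,"ay":0,"az":-9},{"claw":40,"dx":0,"dy":0,"dz":0,"ax":0,"ay":0,"az":-9}]'
python3 rel.py .5815 -.2162 .062 183
```

```text
t: 17.23
tcp_pos: [0.5817, -0.3183, 0.2424]
tool_rot: [179.7, 0.4, 90.3]
wrist_force: [0.7, -0.0, 0.3]
grip_width: 0.0399
gripper_force: 0.0
t: 18.23
tcp_pos: [0.5822, -0.2152, 0.151]
tool_rot: [-179.9, 0.2, 174.6]
wrist_force: [1.5, 0.2, 0.1]
grip_width: 0.0402
gripper_force: 0.0
t: 18.48
tcp_pos: [0.5814, -0.2165, 0.1505]
tool_rot: [-179.9, 0.1, -176.9]
wrist_force: [-0.0, -0.4, 0.1]
grip_width: 0.0401
gripper_force: 0.0
pos [ 0.5814 -0.2165  0.1505] rel [-0.1  0.3 88.5] az 0.1 0.040065212732382297
```

Down, grip, then table shift (−26, +31) mm puts ring b under the tip, and I hold there.

```bash
python3 -m pendant '[{"claw":40,"dx":0,"dy":0,"dz":45,"ax":0,"ay":0,"az":0},{"claw":40,"dx":0,"dy":0,"dz":88,"ax":0,"ay":0,"az":0},{"claw":10,"dx":0,"dy":0,"dz":88,"ax":0,"ay":0,"az":0},{"claw":10,"dx":0,"dy":0,"dz":88,"ax":0,"ay":0,"az":0},{"claw":10,"dx":0,"dy":0,"dz":88,"ax":0,"ay":0,"az":0},{"claw":10,"dx":0,"dy":0,"dz":88,"ax":0,"ay":0,"az":0},{"claw":10,"dx":0,"dy":0,"dz":88,"ax":0,"ay":0,"az":0}]'
python3 -m pendant '[{"claw":10,"dx":9,"dy":10,"dz":0,"ax":0,"ay":0,"az":0},{"claw":10,"dx":18,"dy":20,"dz":0,"ax":0,"ay":0,"az":0},{"claw":10,"dx":26,"dy":31,"dz":0,"ax":0,"ay":0,"az":0},{"claw":10,"dx":26,"dy":31,"dz":0,"ax":0,"ay":0,"az":0},{"claw":10,"dx":26,"dy":31,"dz":0,"ax":0,"ay":0,"az":0}]'
python3 rel.py .5539 -.1866 .062 183
```

```text
t: 19.35
tcp_pos: [0.5822, -0.2175, 0.0638]
tool_rot: [-179.9, 0.2, -177.0]
wrist_force: [0.0, 1.4, 9.8]
grip_width: 0.0174
gripper_force: 30.0
t: 19.98
tcp_pos: [0.5546, -0.1878, 0.0637]
tool_rot: [-179.9, 0.2, -177.0]
wrist_force: [-1.9, 0.7, 10.5]
grip_width: 0.0171
gripper_force: 30.0
pos [ 0.5546 -0.1878  0.0637] rel [0.6 1.2 1.7] az -0.0 0.017052776978500855
```

```bash
W='{"claw":10,"dx":0,"dy":0,"dz":0,"ax":0,"ay":0,"az":0}'; python3 -m pendant '[{"claw":10,"dx":0,"dy":0,"dz":0,"ax":0,"ay":0,"az":0},{"claw":10,"dx":0,"dy":0,"dz":0,"ax":0,"ay":0,"az":0},{"claw":10,"dx":0,"dy":0,"dz":0,"ax":0,"ay":0,"az":0},{"claw":10,"dx":0,"dy":0,"dz":0,"ax":0,"ay":0,"az":0},{"claw":10,"dx":0,"dy":0,"dz":0,"ax":0,"ay":0,"az":0},{"claw":10,"dx":0,"dy":0,"dz":0,"ax":0,"ay":0,"az":0},{"claw":10,"dx":0,"dy":0,"dz":0,"ax":0,"ay":0,"az":0},{"claw":10,"dx":0,"dy":0,"dz":0,"ax":0,"ay":0,"az":0}]'
python3 -m pendant '[{"claw":10,"dx":0,"dy":0,"dz":0,"ax":0,"ay":0,"az":0},{"claw":10,"dx":0,"dy":0,"dz":0,"ax":0,"ay":0,"az":0},{"claw":10,"dx":0,"dy":0,"dz":0,"ax":0,"ay":0,"az":0},{"claw":10,"dx":0,"dy":0,"dz":0,"ax":0,"ay":0,"az":0},{"claw":10,"dx":0,"dy":0,"dz":0,"ax":0,"ay":0,"az":0},{"claw":10,"dx":0,"dy":0,"dz":0,"ax":0,"ay":0,"az":0},{"claw":10,"dx":0,"dy":0,"dz":0,"ax":0,"ay":0,"az":0},{"claw":10,"dx":0,"dy":0,"dz":0,"ax":0,"ay":0,"az":0}]' >/dev/null
python3 - <<'E'
from h import *
im,p=snap('wrist','w8.png'); 
print(rings(im,p,1,.639,-.181,3,.064,8))
E
python3 -m pendant '[{"claw":10,"dx":15,"dy":-3,"dz":0,"ax":0,"ay":0,"az":0},{"claw":10,"dx":32,"dy":-6,"dz":0,"ax":0,"ay":0,"az":0},{"claw":10,"dx":50,"dy":-9,"dz":0,"ax":0,"ay":0,"az":0},{"claw":10,"dx":68,"dy":-12,"dz":0,"ax":0,"ay":0,"az":0},{"claw":10,"dx":85,"dy":-15,"dz":0,"ax":0,"ay":0,"az":0},{"claw":10,"dx":100,"dy":-15,"dz":0,"ax":0,"ay":0,"az":0},{"claw":10,"dx":112,"dy":-15,"dz":0,"ax":0,"ay":0,"az":0},{"claw":10,"dx":112,"dy":-15,"dz":0,"ax":0,"ay":0,"az":0}]'
```

```text
t: 20.98
tcp_pos: [0.5547, -0.1878, 0.0637]
tool_rot: [-179.9, 0.2, -177.0]
wrist_force: [-2.2, 1.6, 11.7]
grip_width: 0.0175
gripper_force: 30.0
((array([ 0.63704864, -0.17932679]), np.float64(3.049002090411014), np.float64(0.002986136528322386)), [0.2, 0.69])
t: 23.02
tcp_pos: [0.4431, -0.2095, 0.0637]
tool_rot: [-179.9, 0.2, -177.1]
wrist_force: [-1.3, -0.2, 12.8]
grip_width: 0.0173
gripper_force: 30.0
```

```bash
python3 -m pendant '[{"claw":40,"dx":0,"dy":0,"dz":0,"ax":0,"ay":0,"az":0},{"claw":50,"dx":0,"dy":0,"dz":-5,"ax":0,"ay":0,"az":0},{"claw":76,"dx":0,"dy":0,"dz":-40,"ax":0,"ay":0,"az":0},{"claw":76,"dx":-25,"dy":1,"dz":-60,"ax":0,"ay":0,"az":0},{"claw":76,"dx":-70,"dy":2.5,"dz":-60,"ax":0,"ay":0,"az":0},{"claw":76,"dx":-84.5,"dy":2.5,"dz":-60,"ax":0,"ay":0,"az":0},{"claw":76,"dx":-84.5,"dy":2.5,"dz":-60,"ax":0,"ay":0,"az":0}]'
python3 - <<'E'
from h import *
im,p=snap('wrist','w9.png'); 
print(rings(im,p,1,.5274,-.2024,3,.064,8))
E
python3 rel.py .5274 -.2024 .0555 183
```

```text
t: 23.9
tcp_pos: [0.5266, -0.2013, 0.1213]
tool_rot: [180.0, -0.0, -177.0]
wrist_force: [-0.1, 0.1, -0.1]
grip_width: 0.0763
gripper_force: 0.0
((array([ 0.52799946, -0.20384047]), np.float64(3.0986930805584882), np.float64(9.087275360397662e-05)), [0.72, 0.83])
pos [ 0.5258 -0.2016  0.1212] rel [-1.6 -0.9 65.7] az 0.0 0.0759564867644402
```

```bash
python3 -m pendant '[{"claw":76,"dx":-1.5,"dy":-2,"dz":35,"ax":0,"ay":0,"az":0},{"claw":76,"dx":-1.5,"dy":-2,"dz":65.5,"ax":0,"ay":0,"az":0},{"claw":50,"dx":-1.5,"dy":-2,"dz":65.5,"ax":0,"ay":0,"az":0},{"claw":50,"dx":-1.5,"dy":-2,"dz":65.5,"ax":0,"ay":0,"az":0},{"claw":50,"dx":-1.5,"dy":-2,"dz":65.5,"ax":0,"ay":0,"az":0},{"claw":50,"dx":-1.5,"dy":-2,"dz":40,"ax":0,"ay":0,"az":0},{"claw":50,"dx":-1.5,"dy":-2,"dz":-10,"ax":0,"ay":0,"az":0},{"claw":50,"dx":-1.5,"dy":-2,"dz":-40,"ax":0,"ay":0,"az":0}]'
python3 rel.py .507 .087 .0185 182.5
```

```text
t: 24.95
tcp_pos: [0.5286, -0.2037, 0.1643]
tool_rot: [-179.9, 0.1, -177.0]
wrist_force: [-0.2, -1.7, -1.2]
grip_width: 0.06
gripper_force: 30.0
pos [ 0.5286 -0.2037  0.1643] rel [  6.3 291.4 145.8] az 0.5 0.05998455383342738
```

```bash
python3 -m pendant '[{"claw":50,"dx":2,"dy":50,"dz":0,"ax":0,"ay":0,"az":0.5},{"claw":50,"dx":4,"dy":105,"dz":0,"ax":0,"ay":0,"az":0.5},{"claw":50,"dx":6,"dy":165,"dz":0,"ax":0,"ay":0,"az":0.5},{"claw":50,"dx":6,"dy":220,"dz":0,"ax":0,"ay":0,"az":0.5},{"claw":50,"dx":6,"dy":270,"dz":10,"ax":0,"ay":0,"az":0.5},{"claw":50,"dx":6,"dy":291,"dz":40,"ax":0,"ay":0,"az":0.5},{"claw":50,"dx":6,"dy":291,"dz":60,"ax":0,"ay":0,"az":0.5},{"claw":50,"dx":6,"dy":291,"dz":60,"ax":0,"ay":0,"az":0.5}]'
python3 rel.py .507 .087 .0185 182.5
python3 - <<'E'
from h import *
im,p=snap('wrist','w10.png'); cv2.imwrite('pics/c10.png',im[:,:,::-1])
t=r.state()['tcp_pos'];print(rings(im,p,1,t[0],t[1],2.5,t[2]+.0085,10))
E
```

```text
t: 25.95
tcp_pos: [0.5061, 0.0867, 0.1009]
tool_rot: [-180.0, -0.1, -177.5]
wrist_force: [0.5, -0.5, -0.2]
grip_width: 0.0595
gripper_force: 30.0
pos [0.5061 0.0867 0.1009] rel [-0.9  0.3 82.4] az 0.0 0.05950195441443152
((array([0.50348787, 0.08342784]), np.float64(12.437801857654826), np.float64(0.0006688737363825803)), [1.0, 0.77])
```

View pics/c10.png

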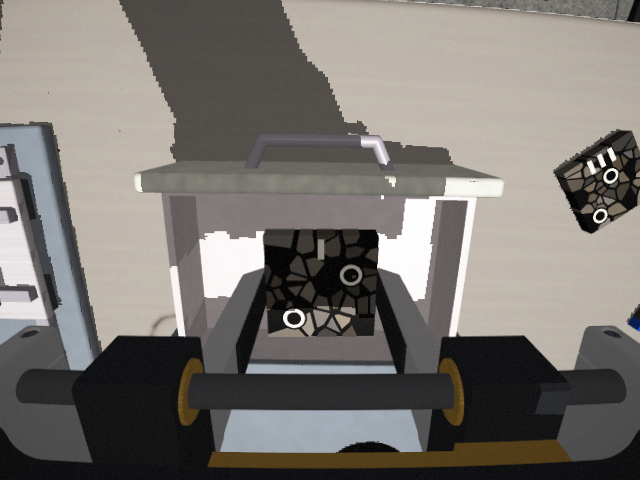

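The gripped section 1 is square to the drawer, strokes toward the front; front wall at row ~195, unit edge at row ~363.

```bash
python3 - <<'E'
from h import *
p=load('w10.png')
print('front',onz(p,(138,191),.08),onz(p,(503,194),.08),'unit',onz(p,(240,362),.085),onz(p,(420,366),.085))
print('sec',fit2(MK[1],[onz(p,q,.109) for q in[(351,274),(293,318)]]),'sec3',fit2(MK[3],[onz(p,q,.012) for q in[(610,176),(600,216)]]))
E
python3 -m pendant '[{"claw":50,"dx":-1,"dy":0,"dz":30,"ax":0,"ay":0,"az":0},{"claw":50,"dx":-1,"dy":0,"dz":60,"ax":0,"ay":0,"az":0},{"claw":50,"dx":-1,"dy":0,"dz":75,"ax":0,"ay":0,"az":0},{"claw":50,"dx":-1,"dy":0,"dz":82,"ax":0,"ay":0,"az":0},{"claw":50,"dx":-1,"dy":0,"dz":82,"ax":0,"ay":0,"az":0}]'
```

```text
front [ 0.46240202 -0.02189357  0.08      ] [0.45459543 0.19241971 0.08      ] unit [0.57387031 0.03671228 0.085     ] [0.57184492 0.15682862 0.085     ]
sec (array([0.5055266 , 0.08721449]), np.float64(2.7067895147692043), np.float64(0.0002747842942100037)) sec3 (array([0.45345746, 0.31743757]), np.float64(38.28312607436192), np.float64(1.5878890209375385e-06))
t: 26.62
tcp_pos: [0.5082, 0.0868, 0.02]
tool_rot: [-180.0, 0.0, -177.5]
wrist_force: [0.8, -0.2, -1.3]
grip_width: 0.0598
gripper_force: 30.0
```

```bash
python3 -m pendant '[{"claw":72,"dx":0,"dy":0,"dz":1,"ax":0,"ay":0,"az":0},{"claw":72,"dx":0,"dy":0,"dz":1,"ax":0,"ay":0,"az":0},{"claw":72,"dx":0,"dy":0,"dz":-10,"ax":0,"ay":0,"az":0},{"claw":72,"dx":0,"dy":0,"dz":-45,"ax":0,"ay":0,"az":0},{"claw":72,"dx":0,"dy":0,"dz":-100,"ax":0,"ay":0,"az":0},{"claw":72,"dx":0,"dy":0,"dz":-100,"ax":0,"ay":0,"az":0}]'
python3 - <<'E'
from h import *
im,p=snap('wrist','w11.png'); print(rings(im,p,1,.506,.087,2.7,.026,10))
E
python3 -m pendant '[{"claw":72,"dx":0,"dy":-30,"dz":-50,"ax":0,"ay":0,"az":0},{"claw":72,"dx":0,"dy":-85,"dz":-80,"ax":0,"ay":0,"az":0},{"claw":72,"dx":0,"dy":-145,"dz":-80,"ax":0,"ay":0,"az":0},{"claw":72,"dx":0,"dy":-205,"dz":-80,"ax":0,"ay":0,"az":0},{"claw":72,"dx":0,"dy":-265,"dz":-80,"ax":0,"ay":0,"az":0},{"claw":76,"dx":0,"dy":-325,"dz":-80,"ax":0,"ay":0,"az":0},{"claw":76,"dx":0,"dy":-385,"dz":-80,"ax":0,"ay":0,"az":0},{"claw":76,"dx":0,"dy":-440,"dz":-80,"ax":0,"ay":0,"az":-3}]'
python3 rel.py .502 -.4115 .15 185.6
```

```text
t: 27.38
tcp_pos: [0.51, 0.0873, 0.1238]
tool_rot: [180.0, 0.4, -177.5]
wrist_force: [-0.3, 0.0, -0.3]
grip_width: 0.0719
gripper_force: 0.0
((array([0.50828584, 0.08744564]), np.float64(2.6175821184486425), np.float64(5.405620496053143e-05)), [0.72, 0.76])
t: 28.42
tcp_pos: [0.5265, -0.3547, 0.1988]
tool_rot: [180.0, -0.1, -174.5]
wrist_force: [0.3, 0.2, -0.2]
grip_width: 0.076
gripper_force: 0.0
pos [ 0.5265 -0.3547  0.1988] rel [ 29.9 -54.2  48.8] az -0.1 0.0759940651802386
```

```bash
python3 -m pendant '[{"claw":76,"dx":15,"dy":-27,"dz":20,"ax":0,"ay":0,"az":0},{"claw":76,"dx":30,"dy":-54,"dz":49,"ax":0,"ay":0,"az":0},{"claw":76,"dx":30,"dy":-54,"dz":49,"ax":0,"ay":0,"az":0}]'
python3 - <<'E'
from h import *
im,p=snap('wrist','w12.png'); print(rings(im,p,2,.502,-.4115,5.6,.012,25))
E
python3 rel.py .502 -.4115 .003 185.6
```

```text
t: 28.8
tcp_pos: [0.4995, -0.4108, 0.1473]
tool_rot: [179.8, -0.2, -174.7]
wrist_force: [-0.5, 1.3, 0.3]
grip_width: 0.0761
gripper_force: 0.0
((array([ 0.49858639, -0.40999595]), np.float64(12.93322689563673), np.float64(0.017980516366199906)), [0.41, 0.27])
pos [ 0.5013 -0.4095  0.1489] rel [ -0.5  -2.1 145.9] az -0.2 0.07615077052757714
```

```bash
cat >> h.py <<'E'
def peaks(im,p,X,n=6):
    """global ring matches with the ring template for point X"""
    g=cv2.cvtColor(im,cv2.COLOR_RGB2GRAY).astype(np.float32);t=np.linspace(0,2*np.pi,60);u=proj(p,X)[0];o=np.round(u)-15
    T=np.zeros((248,248),np.float32)
    for rr,v in((.006,1),(.004,0)): cv2.fillPoly(T,[np.int32((proj(p,np.c_[X[0]+rr*np.cos(t),X[1]+rr*np.sin(t),np.full(60,X[2])])-o+.5)*8)],v)
    T=cv2.resize(T,(31,31),interpolation=cv2.INTER_AREA)[5:26,5:26]
    M=cv2.matchTemplate(g,T,cv2.TM_CCOEFF_NORMED);out=[]
    for _ in range(n):
        _,mx,_,l=cv2.minMaxLoc(M);uv=np.array(l)+10+u-np.round(u);out.append((round(mx,2),np.round(uv,1),np.round(onz(p,uv,X[2])[:2],4)));cv2.circle(M,l,8,-1,-1)
    return out
E
python3 - <<'E'
from h import *
im=cv2.imread('pics/w12.png')[:,:,::-1].copy();p=load('w12.png')
print('expect',proj(p,[[.4943,-.4273,.012],[.5173,-.3929,.012]]))
for q in peaks(im,p,[.5,-.41,.012],8):print(q)
E
```

```text
expect [[302.27205519 213.57875342]
 [336.58272418 240.34615131]]
(0.78, array([260.3, 216.2]), array([ 0.5003, -0.4659]))
(0.66, array([295.3, 242.2]), array([ 0.5227, -0.4317]))
(0.47, array([300.3, 425.2]), array([ 0.7432, -0.4104]))
(0.45, array([215.3,  95.2]), array([ 0.3977, -0.5093]))
(0.45, array([498.3, 195.2]), array([ 0.4599, -0.2483]))
(0.42, array([322.3, 360.2]), array([ 0.6521, -0.3937]))
(0.42, array([284.3, 201.2]), array([ 0.4841, -0.4446]))
(0.42, array([496.3, 175.2]), array([ 0.4419, -0.2545]))
```

```bash
python3 - <<'E'
from h import *
im=cv2.imread('pics/w12.png')[:,:,::-1].copy();p=load('w12.png')
f,s=rings(im,p,2,.509,-.4505,5.9,.012,10);print(f,s)
c,th=f[0],np.radians(f[1]);Rm=np.array([[np.cos(th),-np.sin(th)],[np.sin(th),np.cos(th)]])
g=cv2.cvtColor(im,cv2.COLOR_RGB2GRAY)
for m in [(-.023,-.003),(-.023,.003),(.023,0),(0,.023),(0,-.023)]:
    x=c+Rm@np.array(m);u=np.int32(np.round(proj(p,[*x,.012])[0]));print(m,u,g[u[1]-2:u[1]+3,u[0]-2:u[0]+3].max())
w=load('w2.png')
for n,uv,z in[('tin3',(257,327),.034),('tin5',(303,342),.045)]:print(n,onz(w,uv,z))
E
python3 rel.py .5092 -.4505 .003 185.9
```

```text
(array([ 0.50790467, -0.45050331]), np.float64(5.527085823342001), np.float64(5.574681441233853e-05)) [0.83, 0.78]
(-0.023, -0.003) [272 201] 148
(-0.023, 0.003) [279 201] 150
(0.023, 0) [277 249] 183
(0, 0.023) [301 225] 70
(0, -0.023) [252 226] 156
tin3 [ 0.48898614 -0.54009234  0.034     ]
tin5 [ 0.55852782 -0.55862628  0.045     ]
pos [ 0.5013 -0.4095  0.1489] rel [ -4.  -41.6 145.9] az -0.5 0.07615077052757714
```

Section 2 was knocked to (0.508,−0.4505), yaw 5.5°. There is still 12 mm clearance to the tin. Picking it there.

```bash
python3 -m pendant '[{"claw":73,"dx":-3.5,"dy":-25,"dz":0,"ax":0,"ay":0,"az":0},{"claw":73,"dx":-3.5,"dy":-41,"dz":30,"ax":0,"ay":0,"az":0},{"claw":73,"dx":-3.5,"dy":-41,"dz":85,"ax":0,"ay":0,"az":0},{"claw":73,"dx":-3.5,"dy":-41,"dz":125,"ax":0,"ay":0,"az":0},{"claw":73,"dx":-3.5,"dy":-41,"dz":145,"ax":0,"ay":0,"az":0},{"claw":50,"dx":-3.5,"dy":-41,"dz":145,"ax":0,"ay":0,"az":0},{"claw":50,"dx":-3.5,"dy":-41,"dz":145,"ax":0,"ay":0,"az":0},{"claw":50,"dx":-3.5,"dy":-41,"dz":145,"ax":0,"ay":0,"az":0}]'
python3 -m pendant '[{"claw":50,"dx":0,"dy":0,"dz":-20,"ax":0,"ay":0,"az":0},{"claw":50,"dx":0,"dy":0,"dz":-70,"ax":0,"ay":0,"az":0},{"claw":50,"dx":0,"dy":40,"dz":-120,"ax":0,"ay":0,"az":0},{"claw":50,"dx":0,"dy":95,"dz":-130,"ax":0,"ay":0,"az":2.5},{"claw":50,"dx":0,"dy":150,"dz":-130,"ax":0,"ay":0,"az":2.5},{"claw":50,"dx":0,"dy":205,"dz":-130,"ax":0,"ay":0,"az":2.5},{"claw":50,"dx":0,"dy":240,"dz":-110,"ax":0,"ay":0,"az":2.5},{"claw":50,"dx":0,"dy":240,"dz":-110,"ax":0,"ay":0,"az":2.5}]'
python3 rel.py .5274 -.2035 .0925 183
```

```text
t: 29.85
tcp_pos: [0.5105, -0.4504, 0.0071]
tool_rot: [-179.9, 0.1, -174.5]
wrist_force: [1.1, 1.3, -0.4]
grip_width: 0.0592
gripper_force: 30.0
t: 30.85
tcp_pos: [0.4867, -0.2084, 0.1163]
tool_rot: [180.0, -0.0, -176.8]
wrist_force: [-1.3, -1.7, -0.9]
grip_width: 0.0596
gripper_force: 30.0
pos [ 0.4867 -0.2084  0.1163] rel [-40.9   2.6  23.8] az 0.2 0.059571990183866955
```

```bash
python3 -m pendant '[{"claw":50,"dx":-20,"dy":1,"dz":10,"ax":0,"ay":0,"az":0},{"claw":50,"dx":-41,"dy":2.5,"dz":24,"ax":0,"ay":0,"az":0},{"claw":50,"dx":-41,"dy":2.5,"dz":24,"ax":0,"ay":0,"az":0},{"claw":50,"dx":-41,"dy":2.5,"dz":24,"ax":0,"ay":0,"az":0}]'
cat >> h.py <<'E'
def knob(im,p,x,y,win=25):
    g=cv2.cvtColor(im,cv2.COLOR_RGB2GRAY);u=np.int32(proj(p,[x,y,.088])[0]);W=g[u[1]-win:u[1]+win,u[0]-win:u[0]+win]
    n,_,st,ce=cv2.connectedComponentsWithStats(np.uint8(W<40));j=1+np.argmax(st[1:,4]);return onz(p,ce[j]+u-win,.088)[:2],st[j]
E
python3 - <<'E'
from h import *
i4=cv2.imread('pics/w4.png')[:,:,::-1].copy();print('ref w4 (hand .4417,-.2049)',knob(i4,load('w4.png'),.4417,-.2049))
im,p=snap('wrist','w13.png'); t=r.state()['tcp_pos'];print(t)
print(knob(im,p,.442,-.2075))
for z in(.004,.0065,.0085,.0105): print(z,rings(im,p,2,t[0]-.002,t[1],3,t[2]+z,10))
E
```

```text
t: 31.35
tcp_pos: [0.5275, -0.2072, 0.0924]
tool_rot: [-180.0, 0.0, -177.0]
wrist_force: [-0.3, 0.1, -1.7]
grip_width: 0.0595
gripper_force: 30.0
ref w4 (hand .4417,-.2049) (array([ 0.44243467, -0.20588362]), array([  7,  10,  35,  36, 937], dtype=int32))
[ 0.52741154 -0.20716356  0.09239238]
(array([ 0.4422514 , -0.20811045]), array([  8,   8,  34,  36, 944], dtype=int32))
0.004 ((array([ 0.52506759, -0.20667089]), np.float64(3.059427325653747), np.float64(0.00018472401023966745)), [0.91, 0.81])
0.0065 ((array([ 0.52380453, -0.20673393]), np.float64(3.159516047289342), np.float64(5.403298826875402e-05)), [0.93, 0.82])
0.0085 ((array([ 0.52146569, -0.2097325 ]), np.float64(4.563989337314836), np.float64(0.0023395350028646567)), [1.0, 0.79])
0.0105 ((array([ 0.52096332, -0.20991687]), np.float64(5.484320741204306), np.float64(0.0019781269067299934)), [1.0, 0.78])
```

```bash
python3 -m pendant '[{"claw":50,"dx":-3,"dy":3.1,"dz":0,"ax":0,"ay":0,"az":0},{"claw":50,"dx":-3,"dy":3.1,"dz":14,"ax":0,"ay":0,"az":0},{"claw":50,"dx":-3,"dy":3.1,"dz":24,"ax":0,"ay":0,"az":0},{"claw":50,"dx":-3,"dy":3.1,"dz":31,"ax":0,"ay":0,"az":0},{"claw":50,"dx":-3,"dy":3.1,"dz":34,"ax":0,"ay":0,"az":0},{"claw":50,"dx":-3,"dy":3.1,"dz":34,"ax":0,"ay":0,"az":0}]'
python3 -m pendant '[{"claw":72,"dx":0,"dy":0,"dz":0,"ax":0,"ay":0,"az":0},{"claw":72,"dx":0,"dy":0,"dz":0,"ax":0,"ay":0,"az":0},{"claw":72,"dx":0,"dy":0,"dz":-5,"ax":0,"ay":0,"az":0},{"claw":72,"dx":0,"dy":0,"dz":-25,"ax":0,"ay":0,"az":0},{"claw":72,"dx":0,"dy":0,"dz":-60,"ax":0,"ay":0,"az":0},{"claw":72,"dx":0,"dy":0,"dz":-60,"ax":0,"ay":0,"az":0}]'
python3 - <<'E'
from h import *
im,p=snap('wrist','w14.png')
print(knob(im,p,.442,-.208))
for z in(.060,.064,.068): print(z,rings(im,p,2,.5268,-.2034,3,z,10))
i5=cv2.imread('pics/w5.png')[:,:,::-1].copy();print('ref',knob(i5,load('w5.png'),.442,-.206))
E
python3 rel.py .4425 -.2085 .062 183
```

```text
t: 32.15
tcp_pos: [0.5323, -0.2033, 0.0587]
tool_rot: [-179.9, 0.2, -177.0]
wrist_force: [1.8, 1.1, 16.0]
grip_width: 0.0594
gripper_force: 30.0
t: 32.9
tcp_pos: [0.5317, -0.2036, 0.1199]
tool_rot: [-179.9, 0.2, -177.0]
wrist_force: [0.4, 0.3, -0.1]
grip_width: 0.0719
gripper_force: 0.0
(array([ 0.44461137, -0.20841801]), array([ 10,  14,  30,  32, 722], dtype=int32))
0.06 ((array([ 0.53075238, -0.20275569]), np.float64(3.194358960817727), np.float64(0.000354201771560092)), [0.93, 0.83])
0.064 ((array([ 0.5292602 , -0.20282104]), np.float64(3.2548144069049623), np.float64(6.665089231658317e-05)), [0.88, 0.82])
0.068 ((array([ 0.52780495, -0.20291608]), np.float64(3.185673620312329), np.float64(0.00022042106444172815)), [0.92, 0.81])
ref (array([ 0.44258845, -0.2059717 ]), array([ 11,  11,  31,  32, 727], dtype=int32))
pos [ 0.531  -0.2034  0.1184] rel [88.6 -0.5 56.4] az -0.0 0.07211106723011966
```

```bash
python3 -m pendant '[{"claw":60,"dx":45,"dy":0,"dz":0,"ax":0,"ay":0,"az":0},{"claw":50,"dx":86.5,"dy":-0.8,"dz":0,"ax":0,"ay":0,"az":0},{"claw":40,"dx":86.5,"dy":-0.8,"dz":30,"ax":0,"ay":0,"az":0},{"claw":40,"dx":86.5,"dy":-0.8,"dz":56,"ax":0,"ay":0,"az":0},{"claw":10,"dx":86.5,"dy":-0.8,"dz":56,"ax":0,"ay":0,"az":0},{"claw":10,"dx":86.5,"dy":-0.8,"dz":56,"ax":0,"ay":0,"az":0},{"claw":10,"dx":86.5,"dy":-0.8,"dz":56,"ax":0,"ay":0,"az":0},{"claw":10,"dx":86.5,"dy":-0.8,"dz":56,"ax":0,"ay":0,"az":0}]'
python3 -m pendant '[{"claw":10,"dx":-15,"dy":0,"dz":0,"ax":0,"ay":0,"az":0},{"claw":10,"dx":-35,"dy":2,"dz":0,"ax":0,"ay":0,"az":0},{"claw":10,"dx":-55,"dy":4,"dz":0,"ax":0,"ay":0,"az":0},{"claw":10,"dx":-75,"dy":7,"dz":0,"ax":0,"ay":0,"az":0},{"claw":10,"dx":-95,"dy":10,"dz":0,"ax":0,"ay":0,"az":0},{"claw":10,"dx":-115,"dy":13,"dz":0,"ax":0,"ay":0,"az":0},{"claw":10,"dx":-130,"dy":16,"dz":0,"ax":0,"ay":0,"az":0},{"claw":10,"dx":-137.7,"dy":16,"dz":0,"ax":0,"ay":0,"az":0}]'
python3 -m pendant '[{"claw":10,"dx":0,"dy":0,"dz":0,"ax":0,"ay":0,"az":0},{"claw":10,"dx":0,"dy":0,"dz":0,"ax":0,"ay":0,"az":0}]'
python3 rel.py .5841 -.1856 .062 183
```

```text
t: 33.95
tcp_pos: [0.4446, -0.2086, 0.0622]
tool_rot: [-180.0, 0.1, -177.0]
wrist_force: [-1.2, 1.4, 5.2]
grip_width: 0.0177
gripper_force: 30.0
t: 34.95
tcp_pos: [0.5819, -0.1851, 0.0621]
tool_rot: [-180.0, 0.0, -177.0]
wrist_force: [-2.7, -0.0, 8.8]
grip_width: 0.0174
gripper_force: 30.0
t: 35.2
tcp_pos: [0.5817, -0.1851, 0.0622]
tool_rot: [-180.0, 0.1, -177.0]
wrist_force: [1.6, 1.6, 4.6]
grip_width: 0.0174
gripper_force: 30.0
pos [ 0.5817 -0.1851  0.0622] rel [-2.4 -0.7  0.2] az 0.0 0.017415678241944326
```

```bash
python3 -m pendant '[{"claw":10,"dx":0,"dy":0,"dz":0,"ax":0,"ay":0,"az":0},{"claw":10,"dx":0,"dy":0,"dz":0,"ax":0,"ay":0,"az":0},{"claw":10,"dx":0,"dy":0,"dz":0,"ax":0,"ay":0,"az":0},{"claw":10,"dx":0,"dy":0,"dz":0,"ax":0,"ay":0,"az":0},{"claw":10,"dx":0,"dy":0,"dz":0,"ax":0,"ay":0,"az":0},{"claw":10,"dx":0,"dy":0,"dz":0,"ax":0,"ay":0,"az":0},{"claw":10,"dx":0,"dy":0,"dz":0,"ax":0,"ay":0,"az":0},{"claw":10,"dx":0,"dy":0,"dz":0,"ax":0,"ay":0,"az":0}]' | head -2
python3 -m pendant '[{"claw":10,"dx":0,"dy":0,"dz":0,"ax":0,"ay":0,"az":0},{"claw":10,"dx":0,"dy":0,"dz":0,"ax":0,"ay":0,"az":0},{"claw":10,"dx":0,"dy":0,"dz":0,"ax":0,"ay":0,"az":0},{"claw":10,"dx":0,"dy":0,"dz":0,"ax":0,"ay":0,"az":0},{"claw":10,"dx":0,"dy":0,"dz":0,"ax":0,"ay":0,"az":0},{"claw":10,"dx":0,"dy":0,"dz":0,"ax":0,"ay":0,"az":0},{"claw":10,"dx":0,"dy":0,"dz":0,"ax":0,"ay":0,"az":0},{"claw":10,"dx":0,"dy":0,"dz":0,"ax":0,"ay":0,"az":0}]' | head -2
python3 -c "
from h import *
snap('side','side15.png')"
python3 -m pendant '[{"claw":10,"dx":9,"dy":-10,"dz":0,"ax":0,"ay":0,"az":0},{"claw":10,"dx":18,"dy":-21,"dz":0,"ax":0,"ay":0,"az":0},{"claw":10,"dx":26,"dy":-32,"dz":0,"ax":0,"ay":0,"az":0},{"claw":10,"dx":26,"dy":-32,"dz":0,"ax":0,"ay":0,"az":0},{"claw":10,"dx":26,"dy":-32,"dz":0,"ax":0,"ay":0,"az":0}]'
```

```text
t: 36.2
tcp_pos: [0.5816, -0.1851, 0.0622]
t: 37.2
tcp_pos: [0.5815, -0.185, 0.0622]
t: 37.88
tcp_pos: [0.5566, -0.2194, 0.0622]
tool_rot: [-179.9, 0.0, -177.0]
wrist_force: [-2.3, -2.1, 7.2]
grip_width: 0.017
gripper_force: 30.0
```

```bash
python3 -m pendant '[{"claw":10,"dx":0,"dy":0,"dz":0,"ax":0,"ay":0,"az":0},{"claw":10,"dx":0,"dy":0,"dz":0,"ax":0,"ay":0,"az":0},{"claw":10,"dx":0,"dy":0,"dz":0,"ax":0,"ay":0,"az":0},{"claw":10,"dx":0,"dy":0,"dz":0,"ax":0,"ay":0,"az":0},{"claw":10,"dx":0,"dy":0,"dz":0,"ax":0,"ay":0,"az":0},{"claw":10,"dx":0,"dy":0,"dz":0,"ax":0,"ay":0,"az":0},{"claw":10,"dx":0,"dy":0,"dz":0,"ax":0,"ay":0,"az":0},{"claw":10,"dx":0,"dy":0,"dz":0,"ax":0,"ay":0,"az":0}]' | head -2
python3 -m pendant '[{"claw":10,"dx":0,"dy":0,"dz":0,"ax":0,"ay":0,"az":0},{"claw":10,"dx":0,"dy":0,"dz":0,"ax":0,"ay":0,"az":0},{"claw":10,"dx":0,"dy":0,"dz":0,"ax":0,"ay":0,"az":0},{"claw":10,"dx":0,"dy":0,"dz":0,"ax":0,"ay":0,"az":0},{"claw":10,"dx":0,"dy":0,"dz":0,"ax":0,"ay":0,"az":0},{"claw":10,"dx":0,"dy":0,"dz":0,"ax":0,"ay":0,"az":0},{"claw":10,"dx":0,"dy":0,"dz":0,"ax":0,"ay":0,"az":0},{"claw":10,"dx":0,"dy":0,"dz":0,"ax":0,"ay":0,"az":0}]'
python3 -m pendant '[{"claw":10,"dx":15,"dy":3,"dz":0,"ax":0,"ay":0,"az":0},{"claw":10,"dx":32,"dy":6,"dz":0,"ax":0,"ay":0,"az":0},{"claw":10,"dx":50,"dy":9,"dz":0,"ax":0,"ay":0,"az":0},{"claw":10,"dx":68,"dy":12,"dz":0,"ax":0,"ay":0,"az":0},{"claw":10,"dx":85,"dy":15,"dz":0,"ax":0,"ay":0,"az":0},{"claw":10,"dx":100,"dy":17,"dz":0,"ax":0,"ay":0,"az":0},{"claw":10,"dx":113,"dy":17,"dz":0,"ax":0,"ay":0,"az":0},{"claw":10,"dx":113,"dy":17,"dz":0,"ax":0,"ay":0,"az":0}]'
```

```text
t: 38.88
tcp_pos: [0.5567, -0.2193, 0.0622]
t: 39.88
tcp_pos: [0.5566, -0.2193, 0.0622]
tool_rot: [-179.9, 0.0, -177.0]
wrist_force: [-2.3, -1.4, 8.0]
grip_width: 0.0174
gripper_force: 30.0
t: 40.88
tcp_pos: [0.4422, -0.2078, 0.0621]
tool_rot: [-180.0, 0.0, -177.0]
wrist_force: [-1.6, -0.0, 9.5]
grip_width: 0.0174
gripper_force: 30.0
```

```bash
python3 -m pendant '[{"claw":40,"dx":0,"dy":0,"dz":0,"ax":0,"ay":0,"az":0},{"claw":50,"dx":0,"dy":0,"dz":-5,"ax":0,"ay":0,"az":0},{"claw":76,"dx":0,"dy":0,"dz":-40,"ax":0,"ay":0,"az":0},{"claw":76,"dx":-25,"dy":0.5,"dz":-60,"ax":0,"ay":0,"az":0},{"claw":76,"dx":-70,"dy":1,"dz":-60,"ax":0,"ay":0,"az":0},{"claw":76,"dx":-84.5,"dy":1,"dz":-60,"ax":0,"ay":0,"az":0},{"claw":76,"dx":-84.5,"dy":1,"dz":-60,"ax":0,"ay":0,"az":0}]'
python3 - <<'E'
from h import *
im,p=snap('wrist','w16.png'); 
print(knob(im,p,.442,-.207),rings(im,p,2,.527,-.2024,3,.064,8))
E
python3 rel.py .527 -.2024 .0555 183
```

```text
t: 41.75
tcp_pos: [0.527, -0.2017, 0.121]
tool_rot: [180.0, -0.1, -177.0]
wrist_force: [-0.7, 0.0, -0.0]
grip_width: 0.076
gripper_force: 0.0
(array([ 0.44230849, -0.20720325]), array([ 10,  11,  30,  31, 711], dtype=int32)) ((array([ 0.52689231, -0.20157671]), np.float64(3.118640077366611), np.float64(7.788180089515762e-05)), [0.92, 0.83])
pos [ 0.5262 -0.202   0.121 ] rel [-0.8 -0.5 65.5] az 0.0 0.07577475636817474
```

```bash
python3 -m pendant '[{"claw":76,"dx":-0.5,"dy":0,"dz":35,"ax":0,"ay":0,"az":0},{"claw":76,"dx":-0.5,"dy":0,"dz":65.5,"ax":0,"ay":0,"az":0},{"claw":50,"dx":-0.5,"dy":0,"dz":65.5,"ax":0,"ay":0,"az":0},{"claw":50,"dx":-0.5,"dy":0,"dz":65.5,"ax":0,"ay":0,"az":0},{"claw":50,"dx":-0.5,"dy":0,"dz":65.5,"ax":0,"ay":0,"az":0},{"claw":50,"dx":-0.5,"dy":0,"dz":40,"ax":0,"ay":0,"az":0},{"claw":50,"dx":-0.5,"dy":0,"dz":-10,"ax":0,"ay":0,"az":0},{"claw":50,"dx":-0.5,"dy":0,"dz":-40,"ax":0,"ay":0,"az":0}]'
python3 -m pendant '[{"claw":50,"dx":2,"dy":50,"dz":0,"ax":0,"ay":0,"az":0.5},{"claw":50,"dx":4,"dy":105,"dz":0,"ax":0,"ay":0,"az":0.5},{"claw":50,"dx":6,"dy":165,"dz":0,"ax":0,"ay":0,"az":0.5},{"claw":50,"dx":6,"dy":220,"dz":0,"ax":0,"ay":0,"az":0.5},{"claw":50,"dx":6,"dy":270,"dz":10,"ax":0,"ay":0,"az":0.5},{"claw":50,"dx":6,"dy":290,"dz":40,"ax":0,"ay":0,"az":0.5},{"claw":50,"dx":6,"dy":290,"dz":60,"ax":0,"ay":0,"az":0.5},{"claw":50,"dx":6,"dy":290,"dz":60,"ax":0,"ay":0,"az":0.5}]'
python3 - <<'E'
from h import *
im,p=snap('wrist','w17.png'); t=r.state()['tcp_pos'];print(t)
for z in(.0065,.0085,.0105): print(z,rings(im,p,2,t[0],t[1],2.5,t[2]+z,6))
E
python3 rel.py .5083 .0874 .030 182.6
```

```text
t: 42.8
tcp_pos: [0.5281, -0.2022, 0.1643]
tool_rot: [-179.9, 0.1, -177.0]
wrist_force: [0.3, -0.2, -1.5]
grip_width: 0.0593
gripper_force: 30.0
t: 43.8
tcp_pos: [0.5057, 0.0872, 0.1009]
tool_rot: [-180.0, -0.1, -177.5]
wrist_force: [1.1, 0.0, -0.6]
grip_width: 0.0592
gripper_force: 30.0
[0.50635035 0.0870787  0.10186886]
0.0065 ((array([0.50518198, 0.08775732]), np.float64(2.44828726220191), np.float64(0.00011128245843446127)), [0.94, 0.82])
0.0085 ((array([0.50376939, 0.08573211]), np.float64(4.343712391523242), np.float64(0.0013473693531131509)), [1.0, 0.83])
0.0105 ((array([0.50321635, 0.08555314]), np.float64(5.448462315487527), np.float64(0.0009889431282616434)), [1.0, 0.82])
pos [0.5064 0.0871 0.1019] rel [-2.   0.2 71.9] az -0.1 0.059395745057720155
```

```bash
python3 -m pendant '[{"claw":50,"dx":-2,"dy":0,"dz":30,"ax":0,"ay":0,"az":0},{"claw":50,"dx":-2,"dy":0,"dz":50,"ax":0,"ay":0,"az":0},{"claw":50,"dx":-2,"dy":0,"dz":64,"ax":0,"ay":0,"az":0},{"claw":50,"dx":-2,"dy":0,"dz":70,"ax":0,"ay":0,"az":0},{"claw":50,"dx":-2,"dy":0,"dz":70,"ax":0,"ay":0,"az":0}]'
python3 -m pendant '[{"claw":72,"dx":0,"dy":0,"dz":0.5,"ax":0,"ay":0,"az":0},{"claw":72,"dx":0,"dy":0,"dz":0.5,"ax":0,"ay":0,"az":0},{"claw":72,"dx":0,"dy":0,"dz":-10,"ax":0,"ay":0,"az":0},{"claw":72,"dx":0,"dy":0,"dz":-45,"ax":0,"ay":0,"az":0},{"claw":72,"dx":0,"dy":0,"dz":-100,"ax":0,"ay":0,"az":0},{"claw":72,"dx":0,"dy":0,"dz":-100,"ax":0,"ay":0,"az":0}]'
python3 - <<'E'
from h import *
im,p=snap('wrist','w18.png')
for z in (.034,.038,.042):print(rings(im,p,2,.508,.0875,2.7,z,10))
E
python3 rel.py .4535 .3174 .24 217.5
```

```text
t: 44.48
tcp_pos: [0.5087, 0.0873, 0.0318]
tool_rot: [-180.0, 0.0, -177.5]
wrist_force: [0.7, 0.8, -0.5]
grip_width: 0.0599
gripper_force: 30.0
t: 45.22
tcp_pos: [0.5105, 0.0878, 0.1358]
tool_rot: [180.0, 0.4, -177.5]
wrist_force: [0.4, -0.2, -0.7]
grip_width: 0.072
gripper_force: 0.0
((array([0.50946534, 0.08809097]), np.float64(2.3834807919208183), np.float64(0.00029644858890384707)), [0.63, 0.83])
((array([0.50819057, 0.08803469]), np.float64(2.362553932015209), np.float64(3.530093426835912e-05)), [0.63, 0.77])
((array([0.50693844, 0.08795648]), np.float64(2.303815472305595), np.float64(0.0001994432921963024)), [0.65, 0.81])
pos [0.5095 0.0874 0.1337] rel [  45.9  232.2 -106.3] az -35.0 0.0718284432060552
```

```bash
python3 -m pendant '[{"claw":76,"dx":5,"dy":45,"dz":-30,"ax":0,"ay":0,"az":-5},{"claw":76,"dx":12,"dy":95,"dz":-50,"ax":0,"ay":0,"az":-15},{"claw":76,"dx":25,"dy":150,"dz":-50,"ax":0,"ay":0,"az":-25},{"claw":76,"dx":40,"dy":205,"dz":-50,"ax":0,"ay":0,"az":-34.8},{"claw":76,"dx":46,"dy":232,"dz":-40,"ax":0,"ay":0,"az":-34.8},{"claw":76,"dx":46,"dy":232,"dz":-20,"ax":0,"ay":0,"az":-34.8},{"claw":76,"dx":46,"dy":232,"dz":-20,"ax":0,"ay":0,"az":-34.8}]'
python3 - <<'E'
from h import *
im,p=snap('wrist','w19.png')
print(rings(im,p,3,.4535,.3174,37.3,.012,10))
E
python3 rel.py .4535 .3174 .003 217.3
```

```text
t: 46.15
tcp_pos: [0.4513, 0.3166, 0.1499]
tool_rot: [180.0, -0.2, -142.7]
wrist_force: [0.6, -0.3, -0.0]
grip_width: 0.0755
gripper_force: 0.0
((array([0.45332051, 0.31701337]), np.float64(37.24088153201364), np.float64(4.756692566482146e-05)), [0.8, 0.73])
pos [0.4519 0.3167 0.1509] rel [ -1.7  -0.4 147.9] az 0.0 0.07554899228564174
```

```bash
python3 -m pendant '[{"claw":76,"dx":-1.5,"dy":-0.4,"dz":50,"ax":0,"ay":0,"az":0},{"claw":76,"dx":-1.5,"dy":-0.4,"dz":100,"ax":0,"ay":0,"az":0},{"claw":76,"dx":-1.5,"dy":-0.4,"dz":135,"ax":0,"ay":0,"az":0},{"claw":76,"dx":-1.5,"dy":-0.4,"dz":147.5,"ax":0,"ay":0,"az":0},{"claw":50,"dx":-1.5,"dy":-0.4,"dz":147.5,"ax":0,"ay":0,"az":0},{"claw":50,"dx":-1.5,"dy":-0.4,"dz":147.5,"ax":0,"ay":0,"az":0},{"claw":50,"dx":-1.5,"dy":-0.4,"dz":147.5,"ax":0,"ay":0,"az":0},{"claw":50,"dx":-1.5,"dy":-0.4,"dz":147.5,"ax":0,"ay":0,"az":0}]'
python3 -m pendant '[{"claw":50,"dx":0,"dy":0,"dz":-25,"ax":0,"ay":0,"az":0},{"claw":50,"dx":0,"dy":0,"dz":-80,"ax":0,"ay":0,"az":0},{"claw":50,"dx":0,"dy":0,"dz":-135,"ax":0,"ay":0,"az":5},{"claw":50,"dx":0,"dy":0,"dz":-180,"ax":0,"ay":0,"az":15},{"claw":50,"dx":0,"dy":0,"dz":-190,"ax":0,"ay":0,"az":25},{"claw":50,"dx":0,"dy":0,"dz":-190,"ax":0,"ay":0,"az":34.3},{"claw":50,"dx":0,"dy":0,"dz":-190,"ax":0,"ay":0,"az":34.3}]'
python3 rel.py .5274 -.202 .0925 183
```

```text
t: 47.2
tcp_pos: [0.4547, 0.3182, 0.0054]
tool_rot: [-180.0, 0.1, -142.7]
wrist_force: [-1.0, -1.1, 10.4]
grip_width: 0.0596
gripper_force: 30.0
t: 48.08
tcp_pos: [0.4538, 0.3178, 0.1947]
tool_rot: [180.0, 0.1, -176.9]
wrist_force: [-0.7, -0.5, -2.2]
grip_width: 0.0597
gripper_force: 30.0
pos [0.4538 0.3178 0.1947] rel [ -45.8 -522.9  102.2] az 0.1 0.05968592844333105
```

```bash
python3 -m pendant '[{"claw":50,"dx":-5,"dy":-40,"dz":0,"ax":0,"ay":0,"az":0},{"claw":50,"dx":-10,"dy":-95,"dz":0,"ax":0,"ay":0,"az":0},{"claw":50,"dx":-15,"dy":-150,"dz":0,"ax":0,"ay":0,"az":0},{"claw":50,"dx":-20,"dy":-205,"dz":0,"ax":0,"ay":0,"az":0},{"claw":50,"dx":-25,"dy":-260,"dz":0,"ax":0,"ay":0,"az":0},{"claw":50,"dx":-30,"dy":-315,"dz":0,"ax":0,"ay":0,"az":0},{"claw":50,"dx":-35,"dy":-370,"dz":0,"ax":0,"ay":0,"az":0},{"claw":50,"dx":-40,"dy":-420,"dz":20,"ax":0,"ay":0,"az":0}]'
python3 rel.py .5274 -.202 .0925 183
```

```text
t: 49.08
tcp_pos: [0.5165, -0.1018, 0.175]
tool_rot: [-179.9, 0.1, -176.7]
wrist_force: [1.8, -0.1, -1.1]
grip_width: 0.0595
gripper_force: 30.0
pos [ 0.5165 -0.1018  0.175 ] rel [  -5.2 -100.7   82.5] az 0.3 0.05952959056640034
```

```bash
python3 -m pendant '[{"claw":50,"dx":-3,"dy":-50,"dz":20,"ax":0,"ay":0,"az":0},{"claw":50,"dx":-5,"dy":-90,"dz":50,"ax":0,"ay":0,"az":0},{"claw":50,"dx":-5,"dy":-101,"dz":82,"ax":0,"ay":0,"az":0},{"claw":50,"dx":-5,"dy":-101,"dz":82,"ax":0,"ay":0,"az":0},{"claw":50,"dx":-5,"dy":-101,"dz":82,"ax":0,"ay":0,"az":0}]'
python3 - <<'E'
from h import *
im,p=snap('wrist','w20.png'); t=r.state()['tcp_pos'];print(t)
print(knob(im,p,.442,-.2075))
for z in(.0055,.0075,.0095): print(z,rings(im,p,3,t[0]-.002,t[1],3,t[2]+z,11))
E
```

```text
t: 49.7
tcp_pos: [0.5266, -0.1994, 0.0931]
tool_rot: [180.0, 0.1, -176.8]
wrist_force: [-0.3, -0.1, -1.0]
grip_width: 0.0593
gripper_force: 30.0
[ 0.52684998 -0.19939273  0.09344639]
(array([ 0.44170751, -0.20641857]), array([ 11,   8,  35,  36, 932], dtype=int32))
0.0055 ((array([ 0.52498383, -0.19890746]), np.float64(3.264067487674188), np.float64(0.00014182473230717196)), [0.95, 0.83])
0.0075 ((array([ 0.51993834, -0.20377468]), np.float64(16.726630736586184), np.float64(0.0006073851430161703)), [1.0, 0.84])
0.0095 ((array([ 0.51943074, -0.20358109]), np.float64(16.115585461291186), np.float64(4.969735563553623e-05)), [1.0, 0.81])
```

```bash
python3 -m pendant '[{"claw":50,"dx":-1.9,"dy":-2.8,"dz":0,"ax":0,"ay":0,"az":0.2},{"claw":50,"dx":-1.9,"dy":-2.8,"dz":14,"ax":0,"ay":0,"az":0.2},{"claw":50,"dx":-1.9,"dy":-2.8,"dz":24,"ax":0,"ay":0,"az":0.2},{"claw":50,"dx":-1.9,"dy":-2.8,"dz":31,"ax":0,"ay":0,"az":0.2},{"claw":50,"dx":-1.9,"dy":-2.8,"dz":35,"ax":0,"ay":0,"az":0.2},{"claw":50,"dx":-1.9,"dy":-2.8,"dz":35,"ax":0,"ay":0,"az":0.2}]'
python3 -m pendant '[{"claw":72,"dx":0,"dy":0,"dz":0,"ax":0,"ay":0,"az":0},{"claw":72,"dx":0,"dy":0,"dz":0,"ax":0,"ay":0,"az":0},{"claw":72,"dx":0,"dy":0,"dz":-5,"ax":0,"ay":0,"az":0},{"claw":72,"dx":0,"dy":0,"dz":-25,"ax":0,"ay":0,"az":0},{"claw":72,"dx":0,"dy":0,"dz":-60,"ax":0,"ay":0,"az":0},{"claw":72,"dx":0,"dy":0,"dz":-60,"ax":0,"ay":0,"az":0}]'
python3 - <<'E'
from h import *
im,p=snap('wrist','w21.png')
print(knob(im,p,.442,-.2065))
for z in(.060,.064,.068,.074): print(z,rings(im,p,3,.5268,-.2018,3,z,8))
E
python3 rel.py .4425 -.2068 .062 183
```

```text
t: 50.5
tcp_pos: [0.529, -0.2031, 0.0574]
tool_rot: [-180.0, 0.1, -177.2]
wrist_force: [2.2, 0.1, 4.4]
grip_width: 0.0594
gripper_force: 30.0
t: 51.25
tcp_pos: [0.5294, -0.2034, 0.1195]
tool_rot: [-179.9, 0.2, -177.2]
wrist_force: [0.3, 0.7, 1.3]
grip_width: 0.0722
gripper_force: 0.0
(array([ 0.44322764, -0.206776  ]), array([ 10,  12,  31,  32, 724], dtype=int32))
0.06 ((array([ 0.52836523, -0.20261555]), np.float64(2.9508606694307615), np.float64(0.0003097615540715859)), [0.86, 0.8])
0.064 ((array([ 0.5268798 , -0.20253859]), np.float64(2.908364326950351), np.float64(7.669000100285484e-05)), [0.92, 0.81])
0.068 ((array([ 0.52534071, -0.20248321]), np.float64(2.907731959267784), np.float64(0.00014112271450295033)), [0.91, 0.81])
0.074 ((array([ 0.52304916, -0.20238347]), np.float64(2.93078070307198), np.float64(0.0004804255541978053)), [0.85, 0.76])
pos [ 0.5286 -0.2032  0.118 ] rel [86.1  0.6 56. ] az -0.2 0.07178705934671678
```

```bash
python3 -m pendant '[{"claw":60,"dx":45,"dy":0,"dz":0,"ax":0,"ay":0,"az":0.2},{"claw":50,"dx":85.4,"dy":0.3,"dz":0,"ax":0,"ay":0,"az":0.2},{"claw":40,"dx":85.4,"dy":0.3,"dz":30,"ax":0,"ay":0,"az":0.2},{"claw":40,"dx":85.4,"dy":0.3,"dz":56,"ax":0,"ay":0,"az":0.2},{"claw":10,"dx":85.4,"dy":0.3,"dz":56,"ax":0,"ay":0,"az":0.2},{"claw":10,"dx":85.4,"dy":0.3,"dz":56,"ax":0,"ay":0,"az":0.2},{"claw":10,"dx":85.4,"dy":0.3,"dz":56,"ax":0,"ay":0,"az":0.2},{"claw":10,"dx":85.4,"dy":0.3,"dz":56,"ax":0,"ay":0,"az":0.2}]'
python3 -m pendant '[{"claw":10,"dx":-15,"dy":0,"dz":0,"ax":0,"ay":0,"az":0},{"claw":10,"dx":-35,"dy":0,"dz":0,"ax":0,"ay":0,"az":0},{"claw":10,"dx":-55,"dy":0,"dz":0,"ax":0,"ay":0,"az":0},{"claw":10,"dx":-75,"dy":-1,"dz":0,"ax":0,"ay":0,"az":0},{"claw":10,"dx":-95,"dy":-1,"dz":0,"ax":0,"ay":0,"az":0},{"claw":10,"dx":-115,"dy":-1.5,"dz":0,"ax":0,"ay":0,"az":0},{"claw":10,"dx":-130,"dy":-1.5,"dz":0,"ax":0,"ay":0,"az":0},{"claw":10,"dx":-138,"dy":-1.5,"dz":0,"ax":0,"ay":0,"az":0}]'
python3 -m pendant '[{"claw":10,"dx":0,"dy":0,"dz":0,"ax":0,"ay":0,"az":0},{"claw":10,"dx":0,"dy":0,"dz":0,"ax":0,"ay":0,"az":0}]'
```

```text
t: 52.3
tcp_pos: [0.4432, -0.207, 0.0617]
tool_rot: [-180.0, 0.1, -177.4]
wrist_force: [0.0, 0.4, 5.5]
grip_width: 0.017
gripper_force: 30.0
t: 53.3
tcp_pos: [0.5818, -0.2018, 0.0617]
tool_rot: [-180.0, 0.0, -177.4]
wrist_force: [-2.4, 1.5, 9.9]
grip_width: 0.0176
gripper_force: 30.0
t: 53.55
tcp_pos: [0.5816, -0.2018, 0.0617]
tool_rot: [-180.0, 0.1, -177.4]
wrist_force: [1.6, 1.6, 4.6]
grip_width: 0.0172
gripper_force: 30.0
```

```bash
python3 -m pendant '[{"claw":10,"dx":0,"dy":0,"dz":0,"ax":0,"ay":0,"az":0},{"claw":10,"dx":0,"dy":0,"dz":0,"ax":0,"ay":0,"az":0},{"claw":10,"dx":0,"dy":0,"dz":0,"ax":0,"ay":0,"az":0},{"claw":10,"dx":0,"dy":0,"dz":0,"ax":0,"ay":0,"az":0},{"claw":10,"dx":0,"dy":0,"dz":0,"ax":0,"ay":0,"az":0},{"claw":10,"dx":0,"dy":0,"dz":0,"ax":0,"ay":0,"az":0},{"claw":10,"dx":0,"dy":0,"dz":0,"ax":0,"ay":0,"az":0},{"claw":10,"dx":0,"dy":0,"dz":0,"ax":0,"ay":0,"az":0}]' | head -2
python3 -m pendant '[{"claw":10,"dx":0,"dy":0,"dz":0,"ax":0,"ay":0,"az":0},{"claw":10,"dx":0,"dy":0,"dz":0,"ax":0,"ay":0,"az":0},{"claw":10,"dx":0,"dy":0,"dz":0,"ax":0,"ay":0,"az":0},{"claw":10,"dx":0,"dy":0,"dz":0,"ax":0,"ay":0,"az":0},{"claw":10,"dx":0,"dy":0,"dz":0,"ax":0,"ay":0,"az":0},{"claw":10,"dx":0,"dy":0,"dz":0,"ax":0,"ay":0,"az":0},{"claw":10,"dx":0,"dy":0,"dz":0,"ax":0,"ay":0,"az":0},{"claw":10,"dx":0,"dy":0,"dz":0,"ax":0,"ay":0,"az":0}]' | head -2
python3 -m pendant '[{"claw":10,"dx":9,"dy":7,"dz":0,"ax":0,"ay":0,"az":0},{"claw":10,"dx":18,"dy":14,"dz":0,"ax":0,"ay":0,"az":0},{"claw":10,"dx":26,"dy":20,"dz":0,"ax":0,"ay":0,"az":0},{"claw":10,"dx":26,"dy":20,"dz":0,"ax":0,"ay":0,"az":0},{"claw":10,"dx":26,"dy":20,"dz":0,"ax":0,"ay":0,"az":0}]'
```

```text
t: 54.55
tcp_pos: [0.5815, -0.2018, 0.0617]
t: 55.55
tcp_pos: [0.5815, -0.2018, 0.0617]
t: 56.18
tcp_pos: [0.5538, -0.183, 0.0616]
tool_rot: [-180.0, 0.0, -177.4]
wrist_force: [-1.9, 1.7, 11.1]
grip_width: 0.0178
gripper_force: 30.0
```

```bash
python3 -m pendant '[{"claw":10,"dx":0,"dy":0,"dz":0,"ax":0,"ay":0,"az":0},{"claw":10,"dx":0,"dy":0,"dz":0,"ax":0,"ay":0,"az":0},{"claw":10,"dx":0,"dy":0,"dz":0,"ax":0,"ay":0,"az":0},{"claw":10,"dx":0,"dy":0,"dz":0,"ax":0,"ay":0,"az":0},{"claw":10,"dx":0,"dy":0,"dz":0,"ax":0,"ay":0,"az":0},{"claw":10,"dx":0,"dy":0,"dz":0,"ax":0,"ay":0,"az":0},{"claw":10,"dx":0,"dy":0,"dz":0,"ax":0,"ay":0,"az":0},{"claw":10,"dx":0,"dy":0,"dz":0,"ax":0,"ay":0,"az":0}]' | head -2
python3 -m pendant '[{"claw":10,"dx":0,"dy":0,"dz":0,"ax":0,"ay":0,"az":0},{"claw":10,"dx":0,"dy":0,"dz":0,"ax":0,"ay":0,"az":0},{"claw":10,"dx":0,"dy":0,"dz":0,"ax":0,"ay":0,"az":0},{"claw":10,"dx":0,"dy":0,"dz":0,"ax":0,"ay":0,"az":0},{"claw":10,"dx":0,"dy":0,"dz":0,"ax":0,"ay":0,"az":0},{"claw":10,"dx":0,"dy":0,"dz":0,"ax":0,"ay":0,"az":0},{"claw":10,"dx":0,"dy":0,"dz":0,"ax":0,"ay":0,"az":0},{"claw":10,"dx":0,"dy":0,"dz":0,"ax":0,"ay":0,"az":0}]'
python3 -m pendant '[{"claw":10,"dx":15,"dy":-3,"dz":0,"ax":0,"ay":0,"az":0},{"claw":10,"dx":32,"dy":-6,"dz":0,"ax":0,"ay":0,"az":0},{"claw":10,"dx":50,"dy":-9,"dz":0,"ax":0,"ay":0,"az":0},{"claw":10,"dx":68,"dy":-12,"dz":0,"ax":0,"ay":0,"az":0},{"claw":10,"dx":85,"dy":-15,"dz":0,"ax":0,"ay":0,"az":0},{"claw":10,"dx":100,"dy":-18,"dz":0,"ax":0,"ay":0,"az":0},{"claw":10,"dx":111,"dy":-18,"dz":0,"ax":0,"ay":0,"az":0},{"claw":10,"dx":111,"dy":-18,"dz":0,"ax":0,"ay":0,"az":0}]'
```

```text
t: 57.18
tcp_pos: [0.5539, -0.183, 0.0616]
t: 58.18
tcp_pos: [0.5539, -0.183, 0.0616]
tool_rot: [-180.0, 0.0, -177.4]
wrist_force: [-2.0, 2.2, 10.9]
grip_width: 0.0175
gripper_force: 30.0
t: 59.18
tcp_pos: [0.4432, -0.2067, 0.0616]
tool_rot: [-180.0, 0.0, -177.4]
wrist_force: [-1.4, -0.1, 10.3]
grip_width: 0.0172
gripper_force: 30.0
```

```bash
python3 -m pendant '[{"claw":40,"dx":0,"dy":0,"dz":0,"ax":0,"ay":0,"az":0},{"claw":50,"dx":0,"dy":0,"dz":-5,"ax":0,"ay":0,"az":0},{"claw":76,"dx":0,"dy":0,"dz":-40,"ax":0,"ay":0,"az":0},{"claw":76,"dx":-25,"dy":0.5,"dz":-60,"ax":0,"ay":0,"az":-0.4},{"claw":76,"dx":-70,"dy":1,"dz":-60,"ax":0,"ay":0,"az":-0.4},{"claw":76,"dx":-84.5,"dy":1,"dz":-60,"ax":0,"ay":0,"az":-0.4},{"claw":76,"dx":-84.5,"dy":1,"dz":-60,"ax":0,"ay":0,"az":-0.4}]'
python3 - <<'E'
from h import *
im,p=snap('wrist','w22.png'); 
print(knob(im,p,.443,-.207),rings(im,p,3,.527,-.2022,3,.064,8))
E
python3 rel.py .527 -.2022 .0555 183
```

```text
t: 60.05
tcp_pos: [0.528, -0.2011, 0.1205]
tool_rot: [180.0, -0.1, -177.0]
wrist_force: [-0.7, 0.3, -0.6]
grip_width: 0.0759
gripper_force: 0.0
(array([ 0.44329495, -0.20603773]), array([ 12,  11,  30,  32, 716], dtype=int32)) ((array([ 0.52705239, -0.201705  ]), np.float64(2.9929627647914177), np.float64(0.0001053086414809501)), [0.8, 0.8])
pos [ 0.5272 -0.2014  0.1205] rel [ 0.2 -0.8 65. ] az 0.0 0.07612838632878653
```

```bash
python3 -m pendant '[{"claw":76,"dx":0.5,"dy":-0.5,"dz":35,"ax":0,"ay":0,"az":0},{"claw":76,"dx":0.5,"dy":-0.5,"dz":65,"ax":0,"ay":0,"az":0},{"claw":50,"dx":0.5,"dy":-0.5,"dz":65,"ax":0,"ay":0,"az":0},{"claw":50,"dx":0.5,"dy":-0.5,"dz":65,"ax":0,"ay":0,"az":0},{"claw":50,"dx":0.5,"dy":-0.5,"dz":65,"ax":0,"ay":0,"az":0},{"claw":50,"dx":0.5,"dy":-0.5,"dz":40,"ax":0,"ay":0,"az":0},{"claw":50,"dx":0.5,"dy":-0.5,"dz":-10,"ax":0,"ay":0,"az":0},{"claw":50,"dx":0.5,"dy":-0.5,"dz":-40,"ax":0,"ay":0,"az":0}]'
python3 -m pendant '[{"claw":50,"dx":2,"dy":50,"dz":0,"ax":0,"ay":0,"az":0.5},{"claw":50,"dx":4,"dy":105,"dz":0,"ax":0,"ay":0,"az":0.5},{"claw":50,"dx":6,"dy":165,"dz":0,"ax":0,"ay":0,"az":0.5},{"claw":50,"dx":6,"dy":220,"dz":0,"ax":0,"ay":0,"az":0.5},{"claw":50,"dx":6,"dy":270,"dz":10,"ax":0,"ay":0,"az":0.5},{"claw":50,"dx":6,"dy":290,"dz":40,"ax":0,"ay":0,"az":0.5},{"claw":50,"dx":6,"dy":290,"dz":60,"ax":0,"ay":0,"az":0.5},{"claw":50,"dx":6,"dy":290,"dz":60,"ax":0,"ay":0,"az":0.5}]'
python3 - <<'E'
from h import *
im,p=snap('wrist','w23.png'); t=r.state()['tcp_pos'];print(t)
for z in(.0065,.0075,.0085): print(z,rings(im,p,3,t[0]-.001,t[1],2.5,t[2]+z,8))
E
python3 rel.py .5083 .0877 .042 182.6
```

```text
t: 61.1
tcp_pos: [0.5281, -0.2021, 0.1638]
tool_rot: [-179.9, 0.1, -177.0]
wrist_force: [0.5, 0.2, -1.6]
grip_width: 0.0596
gripper_force: 30.0
t: 62.1
tcp_pos: [0.5057, 0.0873, 0.1005]
tool_rot: [-180.0, -0.1, -177.5]
wrist_force: [0.3, 0.1, -1.1]
grip_width: 0.0599
gripper_force: 30.0
[0.50637717 0.08718335 0.10140125]
0.0065 ((array([0.50533585, 0.08780826]), np.float64(2.4021798837071318), np.float64(5.5240730129635374e-05)), [0.94, 0.85])
0.0075 ((array([0.50172669, 0.08416674]), np.float64(12.720671799395717), np.float64(0.00029703376386974734)), [1.0, 0.84])
0.0085 ((array([0.5014737 , 0.08426466]), np.float64(12.34905157689996), np.float64(2.8915851909783186e-05)), [1.0, 0.83])
pos [0.5064 0.0872 0.1014] rel [-1.9  0.4 59.4] az -0.1 0.05965851460874913
```

Nearly identical to the section 2 hover, so the same correction applies, 12 mm higher.

```bash
python3 -m pendant '[{"claw":50,"dx":-2,"dy":0,"dz":25,"ax":0,"ay":0,"az":0},{"claw":50,"dx":-2,"dy":0,"dz":42,"ax":0,"ay":0,"az":0},{"claw":50,"dx":-2,"dy":0,"dz":53,"ax":0,"ay":0,"az":0},{"claw":50,"dx":-2,"dy":0,"dz":58,"ax":0,"ay":0,"az":0},{"claw":50,"dx":-2,"dy":0,"dz":58,"ax":0,"ay":0,"az":0}]'
python3 -m pendant '[{"claw":72,"dx":0,"dy":0,"dz":0,"ax":0,"ay":0,"az":0},{"claw":72,"dx":0,"dy":0,"dz":0,"ax":0,"ay":0,"az":0},{"claw":72,"dx":0,"dy":0,"dz":-10,"ax":0,"ay":0,"az":0},{"claw":72,"dx":0,"dy":0,"dz":-45,"ax":0,"ay":0,"az":0},{"claw":72,"dx":0,"dy":0,"dz":-100,"ax":0,"ay":0,"az":0},{"claw":40,"dx":0,"dy":0,"dz":-100,"ax":0,"ay":0,"az":0}]'
python3 - <<'E'
from h import *
im,p=snap('wrist','w24.png'); cv2.imwrite('pics/c24.png',im[:,:,::-1])
for z in (.046,.050,.054):print(rings(im,p,3,.508,.0877,2.6,z,10))
E
```

```text
t: 62.78
tcp_pos: [0.5087, 0.0875, 0.0431]
tool_rot: [-180.0, 0.0, -177.5]
wrist_force: [1.1, -0.5, -1.2]
grip_width: 0.0597
gripper_force: 30.0
t: 63.52
tcp_pos: [0.5104, 0.0879, 0.1472]
tool_rot: [180.0, 0.4, -177.5]
wrist_force: [0.4, 0.6, -0.2]
grip_width: 0.0653
gripper_force: 0.0
((array([0.50966053, 0.08799702]), np.float64(2.318436252851438), np.float64(0.00020645654742412756)), [0.55, 0.84])
((array([0.50830741, 0.0880589 ]), np.float64(2.2890667189061964), np.float64(2.7606890330988954e-05)), [0.56, 0.81])
((array([0.50701257, 0.08812816]), np.float64(2.424625166867845), np.float64(0.00017475283568268996)), [0.55, 0.78])
```

View pics/c24.png

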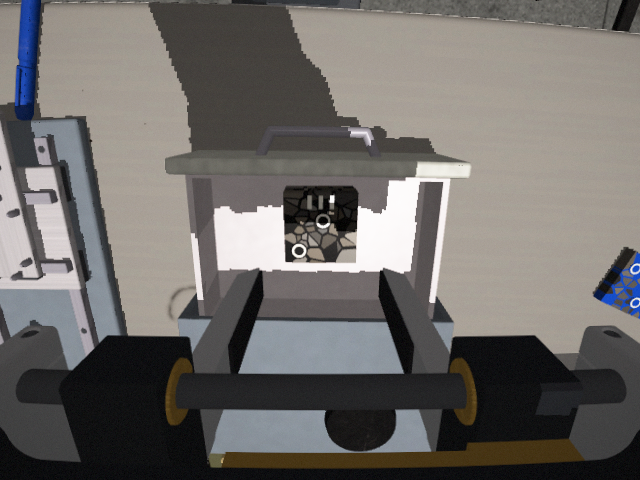

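The pile is square, strokes toward the front, top section at (320,222). Next: fingers closed, go in front of the drawer front above the handle, and push it shut.

```bash
python3 -m pendant '[{"claw":20,"dx":45,"dy":0,"dz":0,"ax":0,"ay":0,"az":0},{"claw":0,"dx":92,"dy":0,"dz":0,"ax":0,"ay":0,"az":0},{"claw":0,"dx":92,"dy":0,"dz":20,"ax":0,"ay":0,"az":0},{"claw":0,"dx":92,"dy":0,"dz":50,"ax":0,"ay":0,"az":0},{"claw":0,"dx":92,"dy":0,"dz":80,"ax":0,"ay":0,"az":0},{"claw":0,"dx":92,"dy":0,"dz":80,"ax":0,"ay":0,"az":0},{"claw":0,"dx":92,"dy":0,"dz":80,"ax":0,"ay":0,"az":0}]'
python3 -m pendant '[{"claw":0,"dx":-8,"dy":0,"dz":0,"ax":0,"ay":0,"az":0},{"claw":0,"dx":-14,"dy":0,"dz":0,"ax":0,"ay":0,"az":0},{"claw":0,"dx":-20,"dy":0,"dz":0,"ax":0,"ay":0,"az":0},{"claw":0,"dx":-27,"dy":0,"dz":0,"ax":0,"ay":0,"az":0},{"claw":0,"dx":-34,"dy":0,"dz":0,"ax":0,"ay":0,"az":0},{"claw":0,"dx":-41,"dy":0,"dz":0,"ax":0,"ay":0,"az":0},{"claw":0,"dx":-48,"dy":0,"dz":0,"ax":0,"ay":0,"az":0},{"claw":0,"dx":-55,"dy":0,"dz":0,"ax":0,"ay":0,"az":0}]'
```

```text
t: 64.45
tcp_pos: [0.4167, 0.0836, 0.0636]
tool_rot: [180.0, 0.0, -177.5]
wrist_force: [0.5, 0.5, 1.0]
grip_width: 0.0002
gripper_force: 0.0
t: 65.45
tcp_pos: [0.4719, 0.0857, 0.0629]
tool_rot: [-180.0, -0.0, -177.5]
wrist_force: [-1.5, -1.5, 0.2]
grip_width: 0.0003
gripper_force: 0.7
```

```bash
python3 -m pendant '[{"claw":0,"dx":-7,"dy":0,"dz":0,"ax":0,"ay":0,"az":0},{"claw":0,"dx":-14,"dy":0,"dz":0,"ax":0,"ay":0,"az":0},{"claw":0,"dx":-21,"dy":0,"dz":0,"ax":0,"ay":0,"az":0},{"claw":0,"dx":-28,"dy":0,"dz":0,"ax":0,"ay":0,"az":0},{"claw":0,"dx":-35,"dy":0,"dz":0,"ax":0,"ay":0,"az":0},{"claw":0,"dx":-42,"dy":0,"dz":0,"ax":0,"ay":0,"az":0},{"claw":0,"dx":-49,"dy":0,"dz":0,"ax":0,"ay":0,"az":0},{"claw":0,"dx":-56,"dy":0,"dz":0,"ax":0,"ay":0,"az":0}]'
python3 -m pendant '[{"claw":0,"dx":-5,"dy":0,"dz":0,"ax":0,"ay":0,"az":0},{"claw":0,"dx":-10,"dy":0,"dz":0,"ax":0,"ay":0,"az":0},{"claw":0,"dx":-14,"dy":0,"dz":0,"ax":0,"ay":0,"az":0},{"claw":0,"dx":-14,"dy":0,"dz":0,"ax":0,"ay":0,"az":0}]'
```

```text
t: 66.45
tcp_pos: [0.5279, 0.0882, 0.0629]
tool_rot: [-180.0, -0.0, -177.5]
wrist_force: [-1.4, -1.6, -0.4]
grip_width: 0.0005
gripper_force: 0.7
t: 66.95
tcp_pos: [0.5418, 0.089, 0.063]
tool_rot: [180.0, 0.0, -177.5]
wrist_force: [0.2, 0.7, -0.3]
grip_width: 0.0007
gripper_force: 0.0
```

```bash
python3 -m pendant '[{"claw":0,"dx":-3,"dy":0,"dz":0,"ax":0,"ay":0,"az":0},{"claw":0,"dx":-6,"dy":0,"dz":0,"ax":0,"ay":0,"az":0},{"claw":0,"dx":-8,"dy":0,"dz":0,"ax":0,"ay":0,"az":0},{"claw":0,"dx":-8,"dy":0,"dz":0,"ax":0,"ay":0,"az":0}]'
```

```text
t: 67.45
tcp_pos: [0.5496, 0.0892, 0.0629]
tool_rot: [180.0, 0.0, -177.5]
wrist_force: [0.0, 0.3, -0.3]
grip_width: 0.0006
gripper_force: 0.0
```

```bash
python3 -m pendant '[{"claw":0,"dx":-3,"dy":0,"dz":0,"ax":0,"ay":0,"az":0},{"claw":0,"dx":-5,"dy":0,"dz":0,"ax":0,"ay":0,"az":0},{"claw":0,"dx":-5,"dy":0,"dz":0,"ax":0,"ay":0,"az":0}]'
python3 -m pendant '[{"claw":0,"dx":-3,"dy":0,"dz":0,"ax":0,"ay":0,"az":0},{"claw":0,"dx":-5,"dy":0,"dz":0,"ax":0,"ay":0,"az":0},{"claw":0,"dx":-5,"dy":0,"dz":0,"ax":0,"ay":0,"az":0}]'
```

```text
t: 67.82
tcp_pos: [0.5516, 0.0893, 0.0625]
tool_rot: [-179.9, -0.3, -177.5]
wrist_force: [-21.2, -1.5, 15.3]
grip_width: 0.0001
gripper_force: 10.6
t: 68.2
tcp_pos: [0.5518, 0.0894, 0.062]
tool_rot: [-179.8, -0.9, -177.4]
wrist_force: [-54.8, -3.6, 43.9]
grip_width: 0.0003
gripper_force: 28.0
```

```bash
python3 -m pendant '[{"claw":0,"dx":8,"dy":0,"dz":0,"ax":0,"ay":0,"az":0},{"claw":0,"dx":25,"dy":0,"dz":0,"ax":0,"ay":0,"az":0},{"claw":0,"dx":55,"dy":0,"dz":0,"ax":0,"ay":0,"az":0},{"claw":0,"dx":80,"dy":0,"dz":-30,"ax":0,"ay":0,"az":0},{"claw":0,"dx":80,"dy":0,"dz":-90,"ax":0,"ay":0,"az":0},{"claw":0,"dx":80,"dy":0,"dz":-150,"ax":0,"ay":0,"az":0},{"claw":0,"dx":80,"dy":0,"dz":-150,"ax":0,"ay":0,"az":0},{"claw":0,"dx":80,"dy":0,"dz":-150,"ax":0,"ay":0,"az":0}]'
python3 - <<'E'
from h import *
im,p=snap('wrist','w25.png'); g=cv2.cvtColor(im,cv2.COLOR_RGB2GRAY)
# front/unit seam profile along x at y=.03, z=.08
for x in np.arange(.545,.585,.003):
    u=np.int32(np.round(proj(p,[x,.04,.08])[0]));print(round(x,3),im[u[1],u[0]] if 0<=u[1]<480 else None,end=' ')
E
```

```text
t: 69.2
tcp_pos: [0.4795, 0.086, 0.2127]
tool_rot: [-180.0, 0.0, -177.5]
wrist_force: [0.6, -0.3, -0.4]
grip_width: 0.0005
gripper_force: 0.0
0.545 [91 89 83] 0.548 [88 88 80] 0.551 [88 86 82] 0.554 [89 88 82] 0.557 [86 86 80] 0.56 [90 89 82] 0.563 [174 171 163] 0.566 [228 226 214] 0.569 [228 227 215] 0.572 [227 227 214] 0.575 [52 53 57] 0.578 [ 97 104 110] 0.581 [141 149 158] 0.584 [141 148 154]
```

The white front now spans x = 0.563 to 0.573 and sits directly against the unit, so the drawer is shut.

```bash
python3 -c "
from bench import r
print(r.sign_off())"
```

```text
the job is handed in; nothing more can be done
None
```

I held all three sections (1, 2, 3) under the pointer at both rings, filed them in one pile with strokes to the front, shut the drawer and handed the job in at about 69 s; no verdict came back, and I checked the pointer by camera only at section 1's first ring.

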